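Tip a chute of brass plugs into a feeder hopper

TASK

Refill the plug hopper: take the loaded chute by its black handle, carry it level, set its two side pins down by feel into the slotted cheeks of the hopper without forcing them, then tip it about the pins, keeping them resting lightly in the slots, until all four brass plugs have slid into the hopper. Bring the chute level again, lift it off and set it down level on the bench, clear of the hopper, and leave the other things alone.

Things in the scene. Friction and masses are not known exactly. Their poses are not given: they have to be found in the camera images.
- grip (a point): Centre of the chute's black grip block: 34 mm along the chute (y), 26 across (x), 32 high, on a steel bridge. Free on all sides down to 15 mm below this point; there the bridge begins (26 along, 36 across); the trough's walls end 29 mm below. 53 mm above the bench when the chute stands on it. Axes: y toward the chute's open nose, z up.
- chute: The loose chute, 0.28 kg: bright metal trough 200 mm long (y), 32 wide outside, 28 inside, 24 deep. Origin: middle of its flat underside; +y toward the open nose, z up. The last 28 mm of its floor ramp up 3 mm, so plugs stay in while it is level; they slide at some 20 to 35 degrees nose-down, and may need a little rocking.
- pins (a point): Midway between the chute's two side pins, on their axis: 93 mm ahead (+y) of point grip and 41 mm below it, in the chute's axes; 22 mm behind the nose, 12 mm above the underside. Each pin is 6 mm thick and stands out sideways from 16 to 26.5 mm from the middle, then has a head 11 mm thick to 29 mm.
- saddle (a point): Where the pins' axis comes to rest in the hopper: midway between the two slots, 117.5 mm above the bench. Axes: y the way the chute's nose must point, z up, x across. Each slot is upright, 7.5 mm wide (along y), flat bottom 3 mm below this point, straight sides to 5.5 mm above; from there it flares to 24 mm at 17.5 above. Rigid, but thin: keep the push under 15 N.
- hopper: The hopper, fixed; origin on the bench below its mouth, axes as point saddle. Two steel cheeks with the slots, 20 to 23 mm either side of the middle, 24 mm behind (-y) the origin, up to z = 135 mm. Mouth 40 mm wide (x), 70 long (y -30 to 40), near wall to z = 100, back wall to z = 165. A sloping floor leads to an open pick-up tray on the robot's side (x -22 to -69, lip at z = 32).
- plug1_mid (a point): Middle of brass plug 1, one of four alike that lie in a row in the chute: a stub fitting of 50 g with a hexagon 22 mm across its corners at one end, 31 mm long (its own z axis).
- plug2_mid (a point): Middle of brass plug 2, one of four alike that lie in a row in the chute: a stub fitting of 50 g with a hexagon 22 mm across its corners at one end, 31 mm long (its own z axis).
- plug3_mid (a point): Middle of brass plug 3, one of four alike that lie in a row in the chute: a stub fitting of 50 g with a hexagon 22 mm across its corners at one end, 31 mm long (its own z axis).
- plug4_mid (a point): Middle of brass plug 4, one of four alike that lie in a row in the chute: a stub fitting of 50 g with a hexagon 22 mm across its corners at one end, 31 mm long (its own z axis).
- sleeve: bystander: turned steel bushing standing on end, 50 mm across, 46 high
- coupling: bystander: steel air coupler lying, 83 mm long
- pen: bystander: thick marker pen, 130 mm long
Things that resemble listed ones, but are neither listed nor needed, are in the scene too. Of the things that look like the hopper, the larger one is meant.

How it is judged:
By the outcome, as a careful person would: the job done as asked, in the order asked, and still so for the second after the job is handed in, with the robot touching nothing.
It also fails if it takes over 72 s, if anything falls off the work surface, if the arm or the gripper's body presses on something with over 40 N, if the wrist force passes 120 N, or if a joint passes its speed limit or range.

ROBOT

A 7-joint arm with a two-finger parallel gripper is mounted at the origin on a cart in front of the work surface, level with it; the furniture and walls round the work are solid. World frame = base frame: x ahead of the robot, y to its left, z up, the work surface at z = 0. Lengths are in m, angles in rad, forces in N, time in s.
With the tool pointing down it reaches from about 0.4 to 0.85 m from the base axis. Payload 10.4 kg.
Tool frame: the origin (TCP) lies between the finger pads; the fingertips stand 19 mm ahead of it and the grasp point (between the pads) is the TCP; x points along the fingers, y is the direction in which the jaws open and shut, and the axes are right-handed (so a half turn about x gives the same grasp; the last joint's range is limited). The gripper opens to 87 mm and grips with 3 to 60 N. Pads are 19 mm wide; open, the fingers measure 117 mm over their backs; the gripper's body (75 mm by 190 mm) begins 51 mm behind the grasp point.
Start: joints at [-1.214, 0.332, -0.065, 1.46, 0.022, 1.35, -0.088], TCP at [0.232, 0.58, 0.242] pointing down, gripper open.
Joint ranges: [-2.6, 2.6], [-0.5, 2.12], [-1.47, 1.34], [0.16, 2.42], [-1.27, 4.41], [0.06, 2.06], [-2.6, 2.6]. Speed limits (rad/s): [2.22, 2.22, 2.79, 2.79, 3.14, 3.14, 3.14].

INTERFACE

Orientations are given as a unit quaternion [x, y, z, w].
In Python, from bench import r gives the robot as it stands.
- The arm moves only by the tool drive_tool, never from a script. Its argument "motion" is a list of rows, each a list of 4 numbers: the shift along the tool's x, y, z in cm, then the turn about the tool's x in units of 5 degrees (1.0 is 5 degrees). In form: [[tx, ty, tz, twist], ...]. A call has 1 to 20 rows; each row is the pose to reach, as a shift and turn from the pose commanded when the call began, along the tool's axes at that moment; what a row does not reach only later rows make up. A row lasts 1/12 s, in which the tool goes at most 41.7 mm and 7.16 degrees, less where a joint would pass 70% of its speed; a pose out of reach is approached as far as the arm can. A call with a gripper value outside its range is refused whole. "grip" is the closure in counts, from 0 (fully open) to 255 (shut), set as the call begins (left out, the last holds). The fingers move at their own pace and stop on an object; "force" is the grip in N (left out, the last holds). Time passes only in rows, so rows that repeat a pose let the fingers close. It gives the time, the measured TCP pose, the force and the opening at its end, in the units of the state.
- r.read_state(): the state, without advancing time (a new reading comes with each control period).
- r.camera(name): name is "scene" or "top" or "wrist"; returns the picture (400x640x3 uint8, red, green, blue); there is no depth.
- r.calibration(name): a dict with "fx", "fy", "cx", "cy" (pixels), "xyz" and "orientation" of the camera in the world. Camera axes: x right, y up, looking along -z (the intrinsics and any distortion apply to the point x, -y, -z); pixel columns grow to the right and rows downward; lengths in m; the calibration is good to about 2 mm. A picture is of the moment at which its call begins: read the wrist's pose just before it. calibration takes no time and is no camera call; for the wrist camera it gives the pose at the moment of the call.
- r.close_job(): hands the job in, once; it reports no verdict.
The state is a dict: "time": time; "joint_positions": joint angles; "joint_vel": joint speeds; "joint_torque": joint torques, N m; "ee_pos": TCP position; "eef_rot": TCP orientation; "ft_force": force on the tool from outside, world axes, zero at the start; "torque": the same for the moment, N m; "width": finger opening in m.
Only numpy, scipy, OpenCV 4.12 (cv2) and the standard library are available. Lean on these libraries where they do the work, as an engineer would, in place of code of your own. Each camera call takes 0.05 s, during which the arm holds its last target.

## Working session

There is one attempt and no reset: what is moved stays moved. The work goes in short steps, Python scripts to look and compute and a tool call to move; the robot and the scene stay as the last step left them, time stands still between calls to the robot, and variables do not carry over. Pictures are saved under pics/ and viewed, and the job is handed in when it is done.

Besides the shell and the picture viewer there is one more tool, called after "Request:" as a command line: name --pt "numbers of a row" for each row, then --argument value for the rest. drive_tool: Moves the arm, as the interface text tells. Its arguments: {"type":"object","properties":{"motion":{"type":"array","items":{"type":"array","items":{"type":"number"}}},"grip":{"type":"number"},"force":{"type":"number"}},"required":["motion"]}

```bash
ls; mkdir -p pics
python3 - <<'E'
from bench import r
import cv2
print(r.read_state())
for n in ["scene","top","wrist"]:
    print(n,r.calibration(n))
    im=r.camera(n); cv2.imwrite(f"pics/{n}0.png",im[:,:,::-1])
E
```

```text
pics
{'time': 0.0, 'joint_positions': array([-1.2135847 ,  0.33287433, -0.06472755,  1.46094293,  0.02160602,
        1.34992417, -0.08853551]), 'joint_vel': array([ 1.67357682e-03, -9.49120117e-04,  1.98795911e-04,  9.05561333e-04,
       -8.99314897e-05, -1.06367358e-03,  2.42567652e-03]), 'joint_torque': array([ 4.51810856e-04, -6.23261046e+01,  2.48829753e-02, -3.89905715e+01,
       -6.12583640e-02,  3.98975029e-02,  1.69563787e-04]), 'ee_pos': array([0.2315703 , 0.58011819, 0.2407517 ]), 'eef_rot': array([ 0.13296523,  0.69446922, -0.13398176,  0.69432099]), 'ft_force': array([ 0.34254535,  0.05892534, -0.11659003]), 'torque': array([-0.04378346, -0.03235493, -0.02337218]), 'width': 0.08698606811029592}
scene {'fx': 472.1201883450122, 'fy': 472.1201883450122, 'cx': 320.2739552942401, 'cy': 199.45396084755717, 'xyz': array([ 0.10212793, -0.69796267,  0.69154237]), 'orientation': array([ 0.433879  , -0.11701586, -0.25219295,  0.85700351])}
top {'fx': 372.13333548031085, 'fy': 372.13333548031085, 'cx': 319.8282780865171, 'cy': 200.9201620611552, 'xyz': array([ 0.41959263, -0.04060324,  0.94379784]), 'orientation': array([-0.04007982,  0.04372243,  0.71386598, -0.69776595])}
wrist {'fx': 277.6878026057705, 'fy': 277.6878026057705, 'cx': 320.67425315156606, 'cy': 198.39836238435078, 'xyz': array([0.16268599, 0.60801831, 0.38473729]), 'orientation': array([-0.11457491, -0.07729435,  0.55582376,  0.81973052])}
```

View pics/scene0.png

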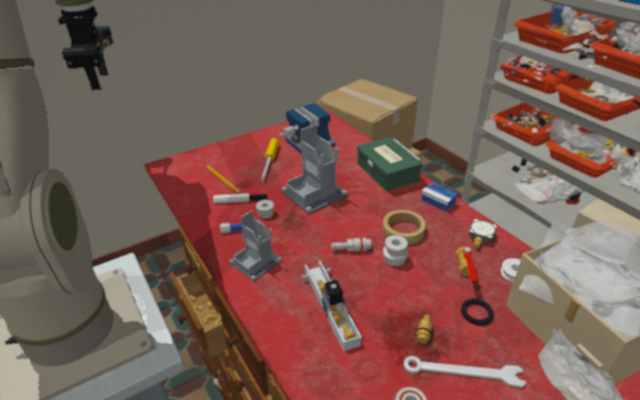

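View pics/top0.png

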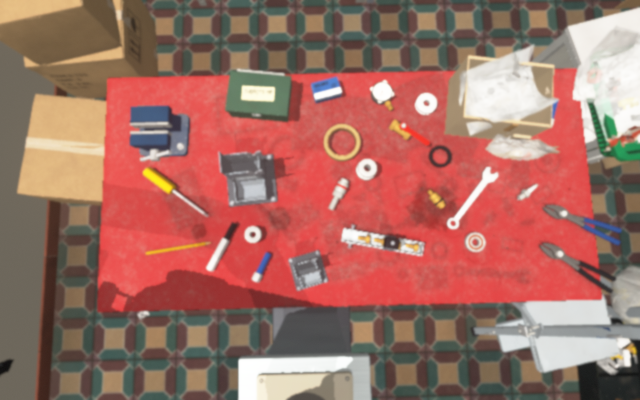

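View pics/wrist0.png

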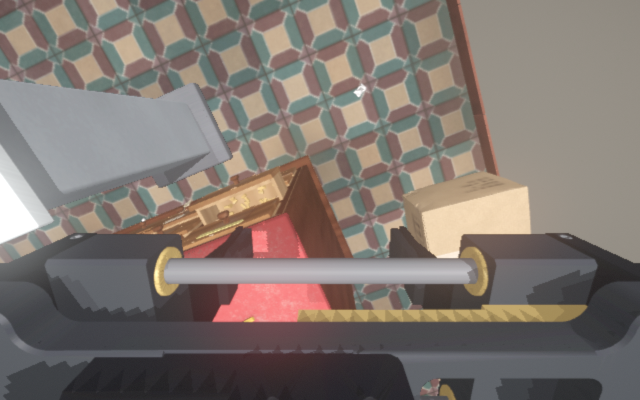

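The top view shows two hopper-like objects: the larger at (248,178) and a smaller one at (308,270). There is one chute at (383,241). Small things that resemble the bystanders: bushings (367,168) and (253,234), and a pen at (222,247). I'll check the hopper and chute in close crops.

Run:
```python
import cv2,numpy as np
t=cv2.imread("pics/top0.png"); s=cv2.imread("pics/scene0.png")
a=cv2.resize(t[210:270,330:440],None,fx=7,fy=7,interpolation=cv2.INTER_CUBIC)
b=cv2.resize(t[140:215,205:290],None,fx=7,fy=7,interpolation=cv2.INTER_CUBIC)
c=cv2.resize(s[115:220,270:360],None,fx=5.6,fy=5.6,interpolation=cv2.INTER_CUBIC)
d=cv2.resize(s[250:360,290:380],None,fx=5.4,fy=5.4,interpolation=cv2.INTER_CUBIC)
for n,i in zip("abcd",(a,b,c,d)): cv2.imwrite(f"pics/crop_{n}.png",i)
```

```text
(no output)
```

View pics/crop_a.png

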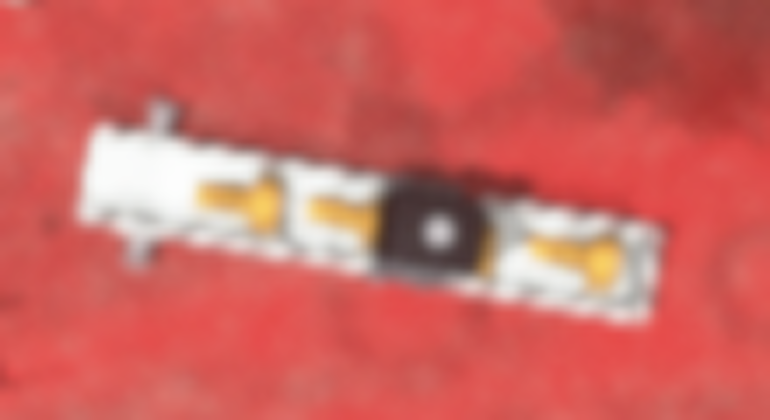

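View pics/crop_b.png

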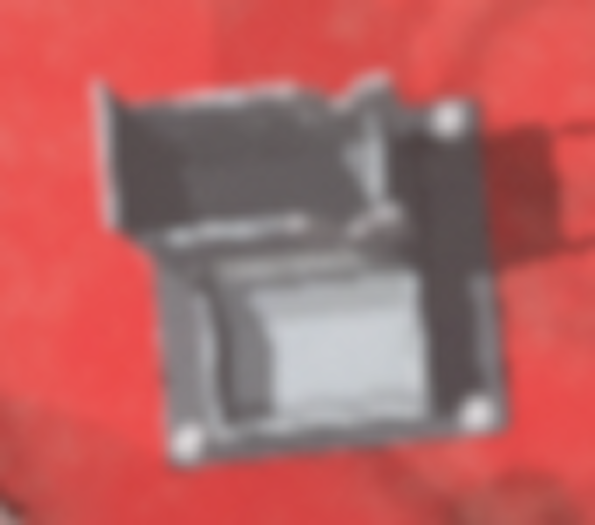

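View pics/crop_c.png

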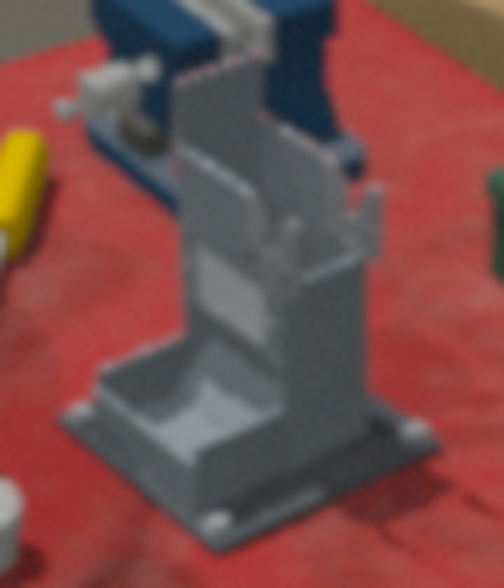

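View pics/crop_d.png

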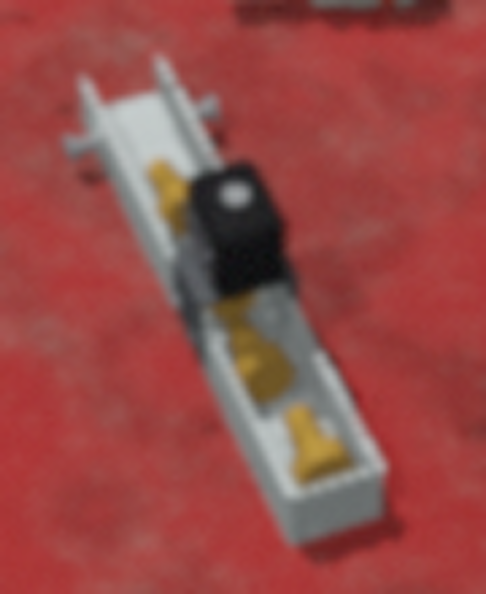

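Crop a/d: this is the chute, with its nose and pins at the upper left (pins at top px ≈(353,226) and (350,246)) and the black grip at ≈(392,243). Crop b/c: the larger hopper has its cheeks on the -y side and its back wall on the +y side, so the nose must point to about +y.

```bash
cat > h.py <<'E'
import numpy as np
from scipy.spatial.transform import Rotation as R
def ray(c,p):
    d=np.array([(p[0]-c['cx'])/c['fx'],-(p[1]-c['cy'])/c['fy'],-1.])
    d=R.from_quat(c['orientation']).apply(d); return np.array(c['xyz']),d/np.linalg.norm(d)
def plane(c,p,z):
    o,d=ray(c,p); return o+d*(z-o[2])/d[2]
def tri(*cps):
    A=np.zeros((3,3));b=np.zeros(3)
    for c,p in cps:
        o,d=ray(c,p);M=np.eye(3)-np.outer(d,d);A+=M;b+=M@o
    x=np.linalg.solve(A,b)
    return x,[float(np.linalg.norm((np.eye(3)-np.outer(d,d))@(x-o))*1e3) for o,d in (ray(c,p) for c,p in cps)]
def proj(c,P):
    q=R.from_quat(c['orientation']).inv().apply(np.asarray(P)-c['xyz'])
    return np.array([c['cx']+c['fx']*q[0]/-q[2],c['cy']-c['fy']*q[1]/-q[2]])
E
python3 - <<'E'
from bench import r
from h import *
np.set_printoptions(precision=4,suppress=True)
T=r.calibration('top');S=r.calibration('scene')
ca=lambda x,y:(330+(x+.5)/7-.5,210+(y+.5)/7-.5)
cb=lambda x,y:(205+(x+.5)/7-.5,140+(y+.5)/7-.5)
cc=lambda x,y:(270+(x+.5)/5.6-.5,115+(y+.5)/5.6-.5)
cd=lambda x,y:(290+(x+.5)/5.4-.5,250+(y+.5)/5.4-.5)
for n,p,q,z in [("screw",ca(437,231),cd(236,193),.069),("pinL",ca(138,255),cd(78,147),.012),("pinR",ca(163,112),cd(208,106),.012)]:
    print(n,plane(T,p,z),plane(S,q,z),tri((T,p),(S,q)))
# trough ends
for p in [(97,125),(80,215),(662,228),(645,320)]: print("corner",plane(T,ca(*p),.024))
# hopper base plate screws
for n,p,q in [("s1",cb(450,118),cc(415,432)),("s2",cb(187,443),cc(80,415)),("s3",cb(478,415),cc(215,525))]:
    print(n,plane(T,p,.008),plane(S,q,.008),tri((T,p),(S,q)))
E
```

```text
screw [ 0.4219 -0.2128  0.069 ] [ 0.4228 -0.212   0.069 ] (array([ 0.4221, -0.2127,  0.0699]), [0.24348260321798587, 0.24348260321783458])
pinL [ 0.416  -0.1173  0.012 ] [ 0.4163 -0.1169  0.012 ] (array([ 0.4161, -0.1173,  0.0125]), [0.02569885147608883, 0.02569885147602506])
pinR [ 0.4666 -0.1279  0.012 ] [ 0.4676 -0.1254  0.012 ] (array([ 0.4663, -0.1276,  0.0146]), [0.11143249690503776, 0.11143249690505731])
corner [ 0.4619 -0.1033  0.024 ]
corner [ 0.4305 -0.0964  0.024 ]
corner [ 0.4213 -0.3007  0.024 ]
corner [ 0.3894 -0.293   0.024 ]
s1 [0.649  0.0815 0.008 ] [0.6485 0.082  0.008 ] (array([0.6486, 0.0816, 0.0083]), [0.32909752924946195, 0.3290975292495594])
s2 [0.5311 0.1772 0.008 ] [0.5311 0.1761 0.008 ] (array([0.5315, 0.1773, 0.0072]), [0.22770006794655406, 0.2277000679465808])
s3 [0.539  0.0721 0.008 ] [0.5399 0.0734 0.008 ] (array([0.5389, 0.0719, 0.0094]), [0.132697996041653, 0.13269799604175359])
```

Run:
```python
from bench import r
from h import *
np.set_printoptions(precision=4,suppress=True)
T=r.calibration('top');S=r.calibration('scene');W=r.calibration('wrist')
cb=lambda x,y:(205+(x+.5)/7-.5,140+(y+.5)/7-.5)
print(plane(T,cb(378,78),.135),plane(T,cb(388,212),.135))
s=r.read_state(); q=R.from_quat(s['eef_rot']); print("tool axes rows x,y,z\n",q.as_matrix().T)
print("cam in tool",q.inv().apply(W['xyz']-s['ee_pos']));
Rc=q.inv()*R.from_quat(W['orientation']); print("cam axes in tool\n",Rc.as_matrix().T)
```

```text
[0.6314 0.0877 0.135 ] [0.588  0.0847 0.135 ]
tool axes rows x,y,z
 [[-0.0004 -0.001  -1.    ]
 [ 0.3707  0.9287 -0.0011]
 [ 0.9287 -0.3707  0.    ]]
cam in tool [-0.1439  0.0001 -0.0743]
cam axes in tool
 [[-0.0006  1.     -0.0006]
 [ 0.2737 -0.0004 -0.9618]
 [-0.9618 -0.0008 -0.2737]]
```

Request:
drive_tool --pt "-6 -2 3 0.8" --pt "-6 -4.5 6.3 1.5" --pt "-6 -6.8 9.5 2.2" --pt "-6 -9 12.7 3" --pt "-6 -11.3 16 3.7" --pt "-6 -13.5 19 4.4" --pt "-6 -15.8 22.3 5.1" --pt "-6 -18 25.5 5.8" --pt "-6 -20.3 28.7 6.5" --pt "-6 -22.5 31.8 7.2" --pt "-6 -24.8 35 7.9" --pt "-6 -27 38.2 8.7" --pt "-6 -29.3 41.4 9.4" --pt "-6 -31.5 44.6 10.1" --pt "-6 -33.8 47.8 10.8" --pt "-6 -36 51 11.5" --pt "-6 -38 54 12.1" --pt "-6 -39.3 55.7 12.5" --pt "-6 -39.8 56.6 12.7" --pt "-6 -39.8 56.6 12.7"

```text
time: 1.82
ee_pos: [0.6103, -0.0011, 0.301]
eef_rot: [0.479, 0.519, -0.48, 0.519]
ft_force: [0.1, 0.9, -0.4]
width: 0.0868
```

Run:
```python
from bench import r
from h import *
import cv2,pickle
np.set_printoptions(precision=4,suppress=True)
s=r.read_state();W=r.calibration('wrist'); im=r.camera('wrist');cv2.imwrite("pics/w1.png",im[:,:,::-1])
pickle.dump((s,W),open("w1.pkl","wb"))
q=R.from_quat(s['eef_rot']);print(s['time'],s['ee_pos'],q.as_matrix().T,s['joint_positions'],s['ft_force'])
```

```text
1.8167 [ 0.6103 -0.0011  0.301 ] [[-0.0007 -0.0011 -1.    ]
 [ 0.9969  0.0789 -0.0008]
 [ 0.0789 -0.9969  0.0011]] [-0.4879  0.2932  0.5275  1.434  -0.1458  1.4544  0.1171] [ 0.1362  0.8553 -0.4388]
```

View pics/w1.png

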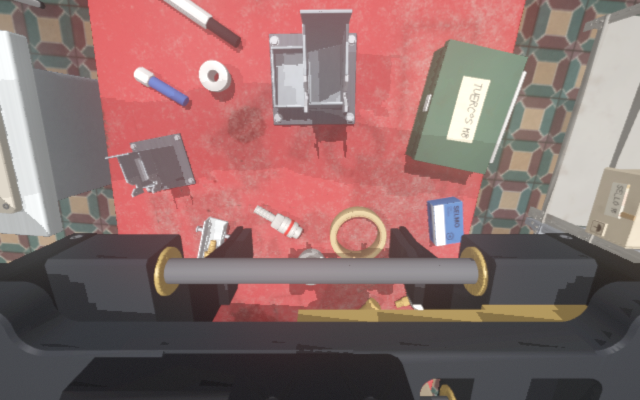

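Run:
```python
import cv2
t=cv2.imread("pics/w1.png")
cv2.imwrite("pics/w1c.png",cv2.resize(t[70:135,260:365],None,fx=7.5,fy=7.5,interpolation=cv2.INTER_CUBIC))
```

```text
(no output)
```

View pics/w1c.png

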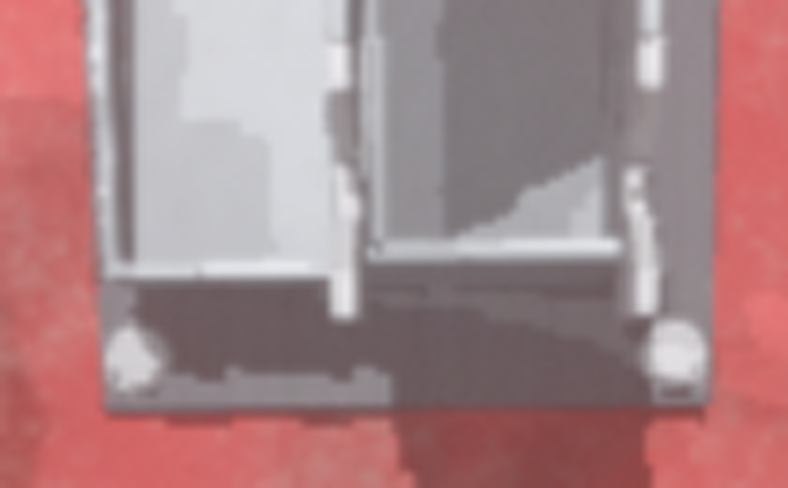

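Run:
```python
import pickle
from h import *
np.set_printoptions(precision=4,suppress=True)
s,W=pickle.load(open("w1.pkl","rb"))
c=lambda x,y:(260+(x+.5)/7.5-.5,70+(y+.5)/7.5-.5)
P={k:plane(W,c(*p),.135) for k,p in dict(Lr=(340,88),Rr=(650,88),Lf=(343,260),Rf=(643,260),Lfe=(342,318),Rfe=(643,316)).items()}
for k,v in P.items(): print(k,v)
print("mid4",(P['Lr']+P['Rr']+P['Lf']+P['Rf'])/4, np.degrees(np.arctan2(*(P['Rr']-P['Lr'])[1::-1])),np.degrees(np.arctan2(*(P['Rfe']-P['Lfe'])[1::-1])))
print("screws",plane(W,c(133,358),.008),plane(W,c(676,352),.008), "expect .5389 .0719 / .6486 .0816")
# front plate edge
a,b=plane(W,c(104,409),.006),plane(W,c(705,404),.006);print(a,b,np.degrees(np.arctan2(*(b-a)[1::-1])))
```

```text
Lr [0.5857 0.1101 0.135 ]
Rr [0.6284 0.1135 0.135 ]
Lf [0.5876 0.0876 0.135 ]
Rf [0.6297 0.091  0.135 ]
Lfe [0.5879 0.0798 0.135 ]
Rfe [0.6305 0.0835 0.135 ]
mid4 [0.6078 0.1005 0.135 ] 4.554569445693478 4.922846740748518
screws [0.5394 0.0713 0.008 ] [0.6482 0.0811 0.008 ] expect .5389 .0719 / .6486 .0816
[0.5335 0.0608 0.006 ] [0.6554 0.0715 0.006 ] 5.021535489991709
```

The wrist picture shows the hopper's slotted cheeks at (305,93) and (346,93). That puts the saddle at about (0.608, 0.1005) with yaw about 4.8°. Next I go above the chute handle.

Request:
drive_tool --pt "1 -2 2 0.4" --pt "2 -4.2 4 0.8" --pt "3 -6.5 6.2 1.2" --pt "4.5 -8.8 8.4 1.6" --pt "6 -11 10.6 2" --pt "8 -13.2 12.7 2.4" --pt "10 -15.4 14.8 2.7" --pt "12 -17.5 16.8 3" --pt "14 -19.3 18.5 3.2" --pt "15 -20.2 19.4 3.27" --pt "15.1 -20.4 19.6 3.27" --pt "15.1 -20.4 19.6 3.27"

```text
time: 2.87
ee_pos: [0.4232, -0.2101, 0.1508]
eef_rot: [0.548, 0.448, -0.547, 0.447]
ft_force: [0.6, -0.0, 0.5]
width: 0.087
```

```bash
cat > st.py <<'E'
from bench import r
from h import *
import sys,cv2,pickle
np.set_printoptions(precision=4,suppress=True)
def snap(name,cam='wrist',crop=None,f=1):
    s=r.read_state();W=r.calibration(cam);im=r.camera(cam)[:,:,::-1].copy()
    cv2.imwrite(f"pics/{name}.png",im);pickle.dump((s,W),open(name+".pkl","wb"))
    if crop:
        x0,x1,y0,y1=crop;cv2.imwrite(f"pics/{name}c.png",cv2.resize(im[y0:y1,x0:x1],None,fx=f,fy=f,interpolation=cv2.INTER_CUBIC))
def pose():
    s=r.read_state();m=R.from_quat(s['eef_rot']).as_matrix().T
    print(s['time'],s['ee_pos'],"yang",np.degrees(np.arctan2(m[1,1],m[1,0])),"tiltx",m[0],"F",s['ft_force'],"M",s['torque'],"w",s['width'])
    return s,m
def delta(P,yang):
    s,m=pose();d=m@(np.array(P)-s['ee_pos']);a=np.degrees(np.arctan2(m[1,1],m[1,0]))
    print("move cm",d*100,"twist",(a-yang)/5)
E
python3 - <<'E'
from st import *
delta([.4221,-.2127,.060],-11.8)
snap("w2")
E
```

```text
2.8667 [ 0.4232 -0.2101  0.1508] yang -11.505957474716723 tiltx [ 0.0002  0.0007 -1.    ] F [ 0.5536 -0.0019  0.5002] M [-0.0741  0.0868 -0.0281] w 0.08703389276022491
move cm [ 9.0841 -0.0547  0.2862] twist 0.05880850505665549
```

View pics/w2.png

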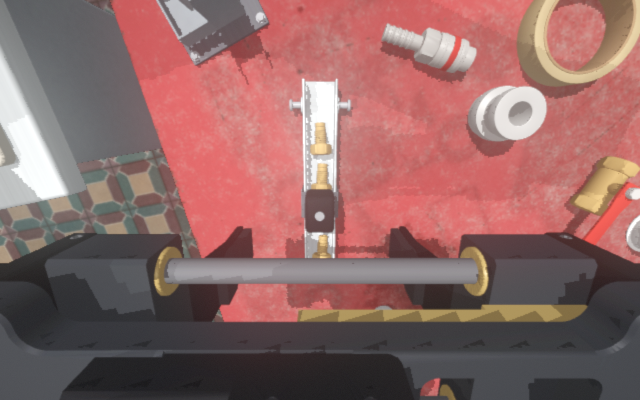

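Run:
```python
from st import *
W=pickle.load(open("w2.pkl","rb"))[1]
print(plane(W,(320,215.5),.069))
a,b=plane(W,(295,105),.012),plane(W,(345,104.5),.012);print(a,b,(a+b)/2,np.degrees(np.arctan2(*(b-a)[1::-1])))
delta([.4221,-.2127,.060],-11.8)
```

```text
[ 0.4225 -0.2144  0.069 ]
[ 0.4173 -0.1185  0.012 ] [ 0.4647 -0.1276  0.012 ] [ 0.441 -0.123  0.012] -10.931694504020268
2.9167 [ 0.4241 -0.2098  0.1514] yang -11.454708301522588 tiltx [ 0.0013  0.0003 -1.    ] F [ 1.3018  0.8868 -0.5164] M [-0.0683  0.0358 -0.0036] w 0.08710176294130371
move cm [ 9.1389 -0.1521  0.3333] twist 0.06905833969548247
```

Request:
drive_tool --pt "0.5 -0.15 0.35 0.06" --pt "2 -0.15 0.35 0.06" --pt "4 -0.15 0.35 0.06" --pt "6 -0.15 0.35 0.06" --pt "7.5 -0.15 0.35 0.06" --pt "8.5 -0.15 0.35 0.06" --pt "9 -0.15 0.35 0.06" --pt "9.1 -0.15 0.35 0.06" --pt "9.1 -0.15 0.35 0.06"

```text
time: 3.67
ee_pos: [0.4211, -0.2142, 0.0599]
eef_rot: [0.549, 0.445, -0.549, 0.446]
ft_force: [-0.1, -0.6, -0.8]
width: 0.0871
```

Run:
```python
from st import *
delta([.4223,-.2133,.060],-11.8)
```

```text
3.6667 [ 0.4211 -0.2142  0.0599] yang -11.879931702091485 tiltx [ 0.0003 -0.0002 -1.    ] F [-0.1366 -0.646  -0.7817] M [-0.111   0.1202  0.0474] w 0.08709933395455459
move cm [-0.0118  0.1022 -0.1167] twist -0.015986340418296763
```

Request:
drive_tool --pt "0 0.1 -0.1 0" --pt "0 0.1 -0.1 0" --pt "0 0.1 -0.1 0" --pt "0 0.1 -0.1 0" --pt "0 0.1 -0.1 0" --pt "0 0.1 -0.1 0" --pt "0 0.1 -0.1 0" --pt "0 0.1 -0.1 0" --pt "0 0.1 -0.1 0" --pt "0 0.1 -0.1 0" --pt "0 0.1 -0.1 0" --pt "0 0.1 -0.1 0" --grip 255 --force 55

```text
time: 4.67
ee_pos: [0.4217, -0.2135, 0.0595]
eef_rot: [0.549, 0.445, -0.549, 0.445]
ft_force: [0.2, -0.1, -0.3]
width: 0.0256
```

Run:
```python
from st import *
pose();snap("w3")
```

```text
4.6667 [ 0.4217 -0.2135  0.0595] yang -11.91567047573084 tiltx [-0.0001  0.0001 -1.    ] F [ 0.1636 -0.1234 -0.3111] M [-0.0879  0.0577 -0.043 ] w 0.025554935052148342
```

View pics/w3.png

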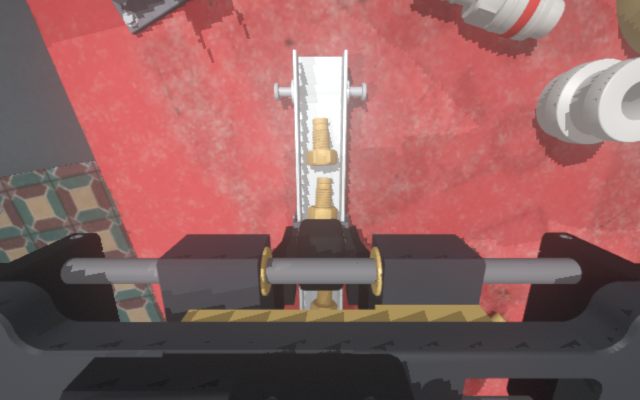

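Gripped, with an opening of 25.6 mm and the pin heads at (279,91) and (363,91). I'll lift slightly and check for sag.

Request:
drive_tool --pt "-0.2 0 0 0" --pt "-0.6 0 0 0" --pt "-1.2 0 0 0" --pt "-2 0 0 0" --pt "-3 0 0 0" --pt "-4 0 0 0" --pt "-5 0 0 0" --pt "-5.7 0 0 0" --pt "-6 0 0 0" --pt "-6 0 0 0" --pt "-6 0 0 0"

```text
time: 5.63
ee_pos: [0.4217, -0.2134, 0.1195]
eef_rot: [0.549, 0.446, -0.549, 0.445]
ft_force: [0.1, 0.7, -5.2]
width: 0.0258
```

Run:
```python
from st import *
pose();snap("w4")
for n in("w3","w4"):
    im=cv2.imread(f"pics/{n}.png");cv2.imwrite(f"pics/{n}c.png",cv2.resize(im[40:120,260:380],None,fx=6,fy=6,interpolation=cv2.INTER_CUBIC))
cv2.imwrite("pics/w34.png",np.vstack([cv2.resize(cv2.imread(f"pics/{n}.png")[45:110,260:380],None,fx=4.5,fy=4.5,interpolation=cv2.INTER_CUBIC) for n in("w3","w4")]))
```

```text
5.6333 [ 0.4217 -0.2134  0.1195] yang -11.899726521594802 tiltx [ 0.0001  0.0003 -1.    ] F [ 0.0586  0.7436 -5.1949] M [-0.0842  0.1187  0.0349] w 0.025775181255941037
```

View pics/w34.png

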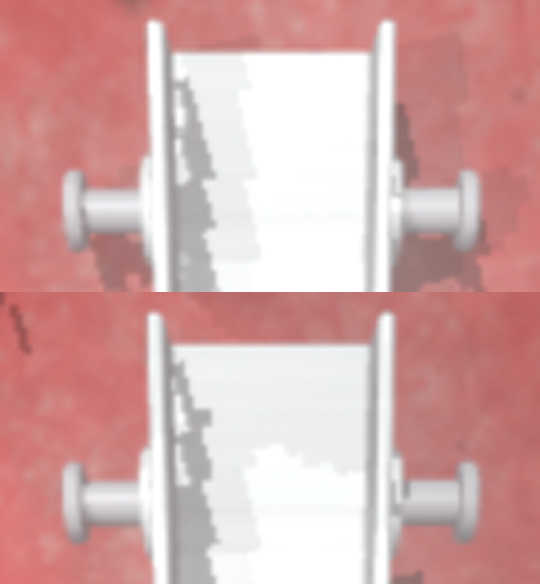

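Run:
```python
from st import *
s,W=pickle.load(open("w4.pkl","rb"));q=R.from_quat(s['eef_rot'])
p=(260+(271+.5)/4.5-.5,45+(210.5)/4.5-.5);print(p)
z=s['ee_pos'][2]-.0475
P=plane(W,p,z);t=q.inv().apply(P-s['ee_pos']);print("pins in tool",t)
a=np.radians(4.8);yt=np.array([np.cos(a),np.sin(a),0]);zt=np.array([np.sin(a),-np.cos(a),0])
S=np.array([.6078,.1005,.1175])
for dz in(.045,.022): 
    G=S+[0,0,dz]-(t[1]*yt+t[2]*zt)+[0,0,t[0]];print(dz,G)
    delta(G,4.8)
```

```text
(319.8333333333333, 91.27777777777777)
pins in tool [ 0.0475  0.0002 -0.0926]
0.045 [0.6154 0.0082 0.21  ]
5.6833 [ 0.4215 -0.2134  0.1192] yang -11.904992750399382 tiltx [-0.0005  0.0003 -1.    ] F [-0.332   0.1521 -5.2246] M [-0.1064  0.0866  0.0079] w 0.025490610390166268
move cm [ -9.0862  14.3961 -25.6823] twist -3.3409985500798762
0.022 [0.6154 0.0082 0.187 ]
5.6833 [ 0.4215 -0.2134  0.1192] yang -11.904992750399382 tiltx [-0.0005  0.0003 -1.    ] F [-0.332   0.1521 -5.2246] M [-0.1064  0.0866  0.0079] w 0.025490610390166268
move cm [ -6.7862  14.3973 -25.6819] twist -3.3409985500798762
```

Request:
drive_tool --pt "-0.8 0 0 0" --pt "-2 0.1 -0.2 0" --pt "-3.5 0.4 -0.7 -0.1" --pt "-5 0.9 -1.6 -0.2" --pt "-6.5 1.6 -2.8 -0.3" --pt "-7.7 2.4 -4.3 -0.5" --pt "-8.5 3.4 -6 -0.7" --pt "-9 4.4 -7.9 -1" --pt "-9.1 5.5 -9.8 -1.3" --pt "-9.1 6.6 -11.7 -1.6" --pt "-9.1 7.7 -13.7 -1.9" --pt "-9.1 8.8 -15.7 -2.2" --pt "-9.1 9.9 -17.7 -2.5" --pt "-9.1 11 -19.6 -2.7" --pt "-9.1 12 -21.4 -2.9" --pt "-9.1 12.9 -22.9 -3.1" --pt "-9.1 13.5 -24.1 -3.2" --pt "-9.1 14 -25 -3.3" --pt "-9.1 14.3 -25.5 -3.34" --pt "-9.1 14.4 -25.7 -3.34"

```text
time: 7.35
ee_pos: [0.6159, 0.0086, 0.2104]
eef_rot: [0.478, 0.521, -0.479, 0.52]
ft_force: [0.8, -0.5, -5.0]
width: 0.0258
```

Run:
```python
from st import *
delta([.6154,.0082,.210],4.8);snap("w5",crop=(230,410,30,150),f=4.4)
```

```text
7.35 [0.6159 0.0086 0.2104] yang 4.812243751086998 tiltx [-0.0004 -0.0002 -1.    ] F [ 0.8166 -0.4886 -5.0394] M [-0.141   0.0635  0.0036] w 0.025819615073803006
move cm [ 0.0362 -0.0513  0.0375] twist 0.00244875021739972
```

View pics/w5c.png

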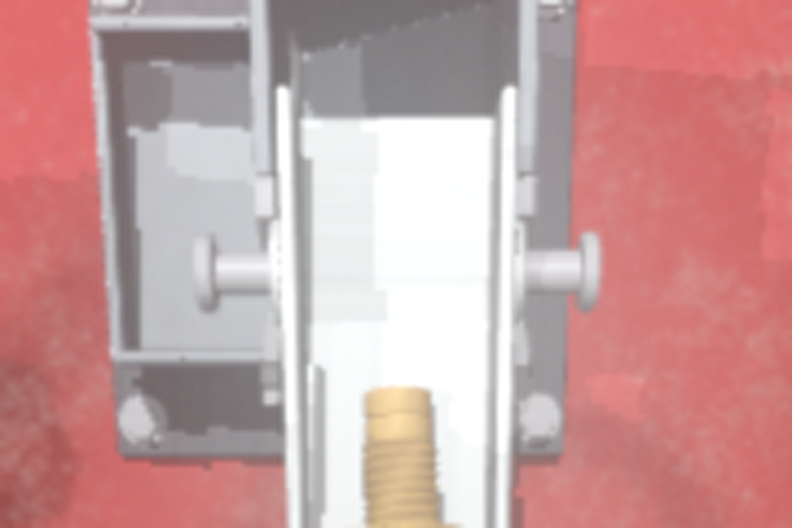

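Run:
```python
from st import *
s,W=pickle.load(open("w5.pkl","rb"));q=R.from_quat(s['eef_rot'])
c=lambda x,y:(230+(x+.5)/4.4-.5,30+(y+.5)/4.4-.5)
v=[plane(W,c(*p),.135) for p in [(265,215),(527,214),(270,363),(520,361),(272,401)]]
for i in v: print(i, q.inv().apply(i-s['ee_pos']))
print(np.mean(v[:4],0),q.inv().apply(np.mean(v[:4],0)-s['ee_pos']))
for p in [(205,273),(590,271)]: print("pin",q.inv().apply(plane(W,c(*p),s['ee_pos'][2]-.0475)-s['ee_pos']))
```

```text
[0.5854 0.1101 0.135 ] [ 0.0754 -0.0218 -0.1037]
[0.6288 0.1139 0.135 ] [ 0.0753  0.0217 -0.1039]
[0.5875 0.0867 0.135 ] [ 0.0754 -0.0217 -0.0802]
[0.6302 0.0906 0.135 ] [ 0.0753  0.0212 -0.0805]
[0.5882 0.0805 0.135 ] [ 0.0754 -0.0215 -0.0739]
[0.608  0.1003 0.135 ] [ 0.0753 -0.0002 -0.0921]
pin [ 0.0475 -0.028  -0.0921]
pin [ 0.0475  0.0285 -0.0924]
```

The pins and slot centre agree within about 0.5 mm. I'll lower straight down, then by feel.

Request:
drive_tool --pt "0.3 0 0 0" --pt "0.8 0 0 0" --pt "1.5 0 0 0" --pt "2.2 0 0 0" --pt "2.8 0 0 0" --pt "3.2 0 0 0" --pt "3.5 0 0 0" --pt "3.6 0 0 0" --pt "3.6 0 0 0"

```text
time: 8.15
ee_pos: [0.6156, 0.0082, 0.1743]
eef_rot: [0.479, 0.521, -0.479, 0.52]
ft_force: [0.5, 0.8, -5.1]
width: 0.0256
```

Run:
```python
from st import *
pose();snap("w6",crop=(230,410,30,150),f=4.4)
```

```text
8.15 [0.6156 0.0082 0.1743] yang 4.7885785228540945 tiltx [-0.0003 -0.     -1.    ] F [ 0.4564  0.7775 -5.1159] M [-0.0954  0.0253 -0.0322] w 0.025593114459213074
```

View pics/w6c.png

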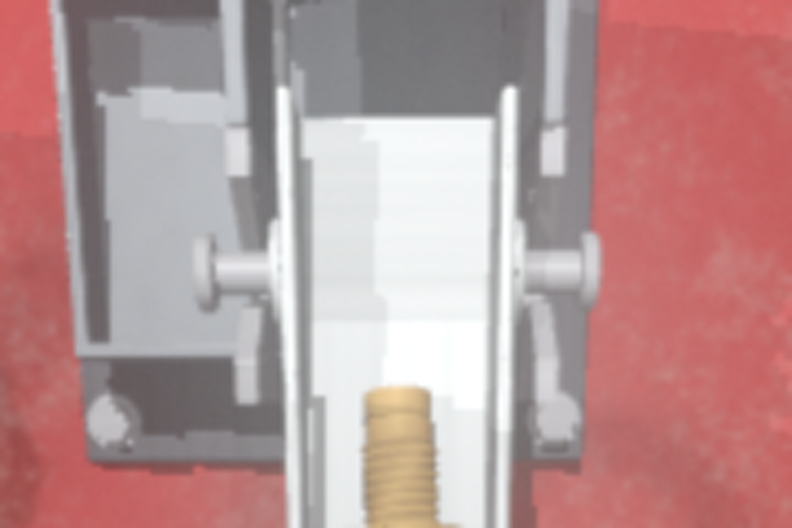

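Request:
drive_tool --pt "0.1 0 0 0" --pt "0.2 0 0 0" --pt "0.3 0 0 0" --pt "0.4 0 0 0" --pt "0.45 0 0 0" --pt "0.5 0 0 0" --pt "0.5 0 0 0"

```text
time: 8.78
ee_pos: [0.6156, 0.0082, 0.1694]
eef_rot: [0.479, 0.521, -0.479, 0.52]
ft_force: [0.7, 1.1, -4.4]
width: 0.0259
```

Request:
drive_tool --pt "0.05 0 0 0" --pt "0.1 0 0 0" --pt "0.15 0 0 0" --pt "0.2 0 0 0" --pt "0.25 0 0 0" --pt "0.25 0 0 0"

```text
time: 9.28
ee_pos: [0.6156, 0.0082, 0.1669]
eef_rot: [0.479, 0.521, -0.479, 0.52]
ft_force: [-1.0, 0.3, -4.7]
width: 0.0257
```

Request:
drive_tool --pt "0.03 0 0 0" --pt "0.06 0 0 0" --pt "0.1 0 0 0" --pt "0.1 0 0 0"

```text
time: 9.62
ee_pos: [0.6156, 0.0082, 0.1659]
eef_rot: [0.479, 0.52, -0.479, 0.52]
ft_force: [0.1, 0.3, -4.4]
width: 0.0254
```

Request:
drive_tool --pt "0.03 0 0 0" --pt "0.06 0 0 0" --pt "0.06 0 0 0"

```text
time: 9.87
ee_pos: [0.6156, 0.0082, 0.1654]
eef_rot: [0.479, 0.52, -0.479, 0.52]
ft_force: [0.4, 0.3, -4.3]
width: 0.0256
```

Request:
drive_tool --pt "0.03 0 0 0" --pt "0.05 0 0 0" --pt "0.05 0 0 0"

```text
time: 10.12
ee_pos: [0.6157, 0.0082, 0.1649]
eef_rot: [0.479, 0.52, -0.479, 0.52]
ft_force: [0.3, -0.6, -4.9]
width: 0.0253
```

Request:
drive_tool --pt "0.03 0 0 0" --pt "0.05 0 0 0" --pt "0.05 0 0 0"

```text
time: 10.37
ee_pos: [0.6157, 0.0082, 0.1646]
eef_rot: [0.479, 0.52, -0.479, 0.52]
ft_force: [-0.1, -1.2, -2.7]
width: 0.0256
```

Request:
drive_tool --pt "0.03 0 0 0" --pt "0.05 0 0 0" --pt "0.05 0 0 0"

```text
time: 10.62
ee_pos: [0.6158, 0.0081, 0.1642]
eef_rot: [0.479, 0.52, -0.479, 0.521]
ft_force: [-1.3, -1.0, -1.0]
width: 0.0258
```

Run:
```python
from st import *
pose();snap("w7",crop=(230,410,30,150),f=4.4)
```

```text
10.6167 [0.6158 0.0081 0.1642] yang 4.781034764755785 tiltx [ 0.0005  0.0001 -1.    ] F [-1.2702 -0.9874 -1.0297] M [0.0376 0.1476 0.053 ] w 0.025798753287915643
```

View pics/w7c.png

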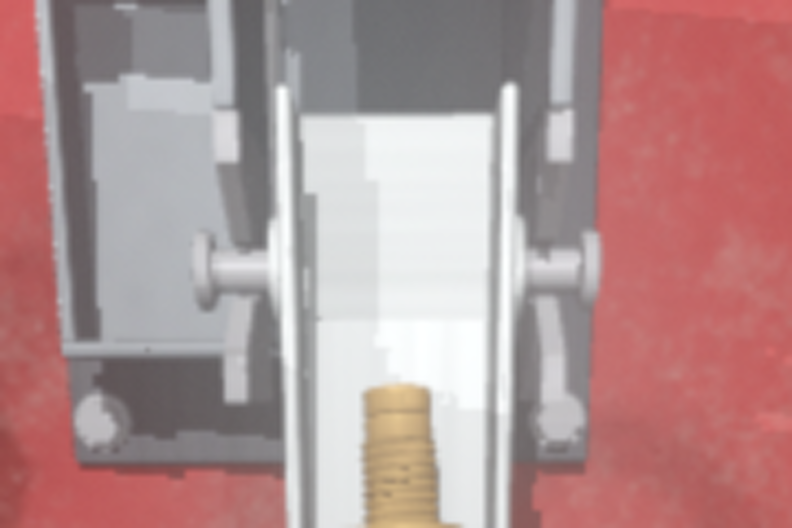

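Run:
```python
import numpy as np
for t in range(0,46,2):
    a=np.radians(t);y=-92.3*np.cos(a)+47.5*np.sin(a);z=47.5*np.cos(a)+92.3*np.sin(a)
    print(t,"tx %.2f tz %.2f cm"%(-(z-47.5)/10,-(y+92.3)/10))
```

```text
0 tx -0.00 tz -0.00 cm
2 tx -0.32 tz -0.17 cm
4 tx -0.63 tz -0.35 cm
6 tx -0.94 tz -0.55 cm
8 tx -1.24 tz -0.75 cm
10 tx -1.53 tz -0.97 cm
12 tx -1.82 tz -1.19 cm
14 tx -2.09 tz -1.42 cm
16 tx -2.36 tz -1.67 cm
18 tx -2.62 tz -1.92 cm
20 tx -2.87 tz -2.18 cm
22 tx -3.11 tz -2.45 cm
24 tx -3.34 tz -2.73 cm
26 tx -3.57 tz -3.02 cm
28 tx -3.78 tz -3.31 cm
30 tx -3.98 tz -3.61 cm
32 tx -4.17 tz -3.92 cm
34 tx -4.35 tz -4.23 cm
36 tx -4.52 tz -4.55 cm
38 tx -4.68 tz -4.88 cm
40 tx -4.82 tz -5.21 cm
42 tx -4.96 tz -5.55 cm
44 tx -5.08 tz -5.89 cm
```

Request:
drive_tool --pt "0 0 0 0" --pt "0 0 0 0" --pt "0 0 0 0" --pt "0 0 0 0" --force 12

```text
time: 11.0
ee_pos: [0.6156, 0.0083, 0.1638]
eef_rot: [0.479, 0.521, -0.479, 0.52]
ft_force: [-0.0, -0.3, -3.0]
width: 0.0261
```

Tipping the first 6°.

Request:
drive_tool --pt "-0.15 0 -0.08 0" --pt "-0.32 0 -0.17 0" --pt "-0.47 0 -0.26 0" --pt "-0.63 0 -0.35 0" --pt "-0.79 0 -0.45 0" --pt "-0.94 0 -0.55 0" --pt "-0.94 0 -0.55 0"

```text
time: 11.58
ee_pos: [0.6154, 0.0134, 0.1738]
eef_rot: [0.479, 0.52, -0.479, 0.521]
ft_force: [-0.1, -4.6, -4.3]
width: 0.0258
```

Run:
```python
from st import *
pose();snap("w8",crop=(230,410,30,150),f=4.4);snap("s8",'scene',(270,390,110,240),4.5)
```

```text
11.5833 [0.6154 0.0134 0.1738] yang 4.779503996121612 tiltx [ 0.0006 -0.0003 -1.    ] F [-0.1206 -4.6349 -4.3026] M [-1.1854  0.1374  0.1101] w 0.025807135399920644
```

View pics/w8c.png

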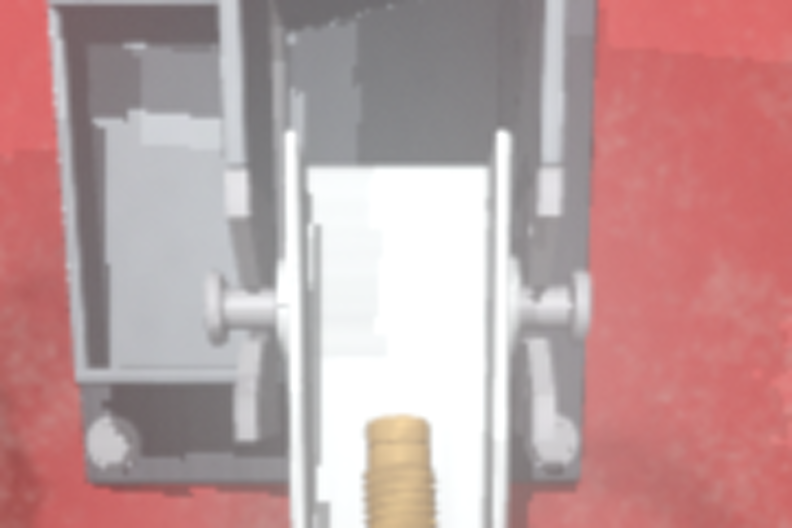

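View pics/s8c.png

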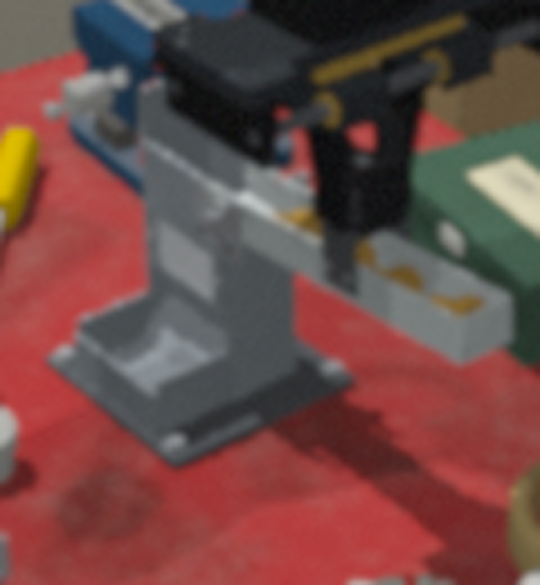

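Tipping works: the chute pivots in the pads and the pins stay seated in the slots. I'll ease the grip a bit and continue.

Request:
drive_tool --pt "0 0 0 0" --pt "-0.13 0 -0.1 0" --pt "-0.27 0 -0.2 0" --pt "-0.41 0 -0.31 0" --pt "-0.56 0 -0.42 0" --pt "-0.7 0 -0.53 0" --pt "-0.84 0 -0.64 0" --pt "-0.98 0 -0.75 0" --pt "-1.11 0 -0.87 0" --pt "-1.25 0 -1 0" --pt "-1.38 0 -1.12 0" --pt "-1.38 0 -1.12 0" --force 9

```text
time: 12.68
ee_pos: [0.6145, 0.0249, 0.1878]
eef_rot: [0.479, 0.52, -0.478, 0.521]
ft_force: [0.2, -5.6, -2.3]
width: 0.0261
```

Run:
```python
from st import *
pose();snap("w9",crop=(230,410,30,150),f=4.4)
```

```text
12.6833 [0.6145 0.0249 0.1878] yang 4.797538169459628 tiltx [ 0.0007 -0.0001 -1.    ] F [ 0.1642 -5.6099 -2.3016] M [-1.3123  0.1365  0.086 ] w 0.02609411672629207
```

View pics/w9c.png

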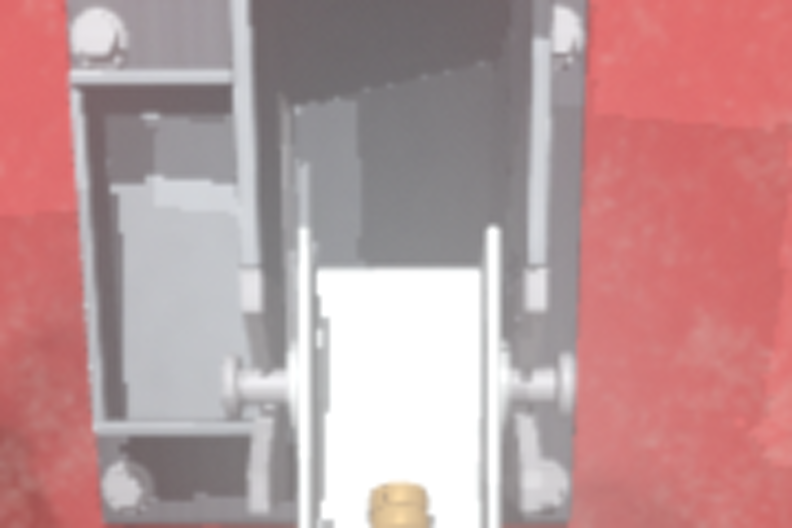

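Request:
drive_tool --pt "-0.13 0 -0.12 0" --pt "-0.26 0 -0.25 0" --pt "-0.38 0 -0.38 0" --pt "-0.51 0 -0.51 0" --pt "-0.63 0 -0.64 0" --pt "-0.75 0 -0.78 0" --pt "-0.87 0 -0.91 0" --pt "-0.98 0 -1.05 0" --pt "-1.1 0 -1.19 0" --pt "-1.21 0 -1.33 0" --pt "-1.21 0 -1.33 0"

```text
time: 13.65
ee_pos: [0.6134, 0.0383, 0.2]
eef_rot: [0.479, 0.52, -0.478, 0.521]
ft_force: [-0.3, -5.0, -1.0]
width: 0.0257
```

Run:
```python
from st import *
pose();snap("w10",crop=(230,410,30,180),f=4);snap("s10",'scene',(270,390,90,220),4.5)
```

```text
13.65 [0.6134 0.0383 0.2   ] yang 4.799324926142524 tiltx [ 0.0009  0.0002 -1.    ] F [-0.3483 -5.0199 -0.9675] M [-1.1774  0.1508  0.0459] w 0.025652401613317912
```

View pics/w10c.png

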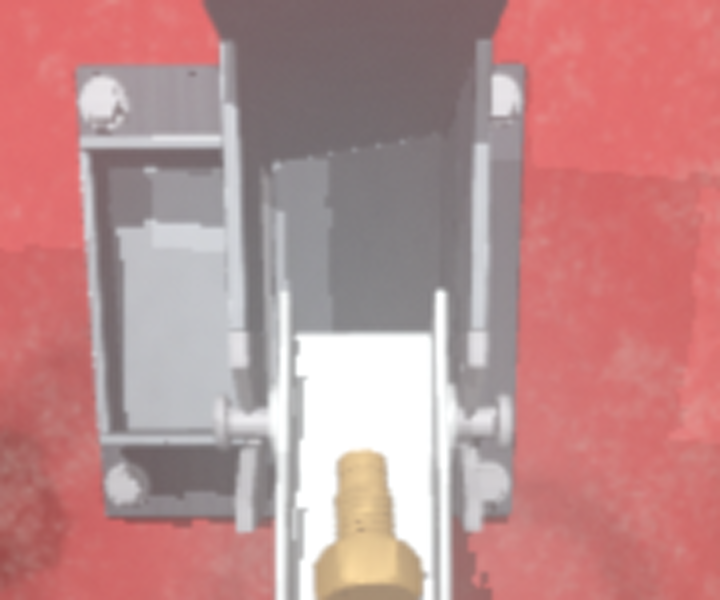

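View pics/s10c.png

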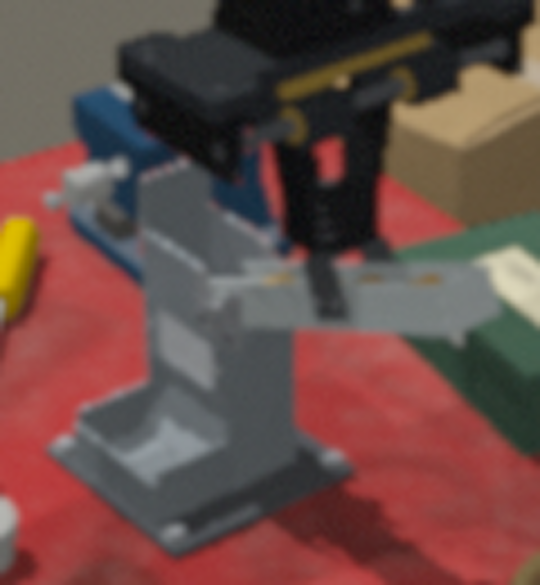

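Request:
drive_tool --pt "-0.12 0 -0.15 0" --pt "-0.24 0 -0.3 0" --pt "-0.35 0 -0.45 0" --pt "-0.46 0 -0.6 0" --pt "-0.56 0 -0.75 0" --pt "-0.66 0 -0.9 0" --pt "-0.75 0 -1.05 0" --pt "-0.75 0 -1.05 0" --pt "-0.75 0 -1.05 0" --pt "-0.75 0 -1.05 0"

```text
time: 14.58
ee_pos: [0.6124, 0.0489, 0.2069]
eef_rot: [0.479, 0.521, -0.478, 0.52]
ft_force: [0.6, -2.8, 2.9]
width: 0.0262
```

Run:
```python
from st import *
pose();snap("w11",crop=(230,410,30,180),f=4)
```

```text
14.5833 [0.6124 0.0489 0.2069] yang 4.79817749956907 tiltx [ 0.0004  0.0006 -1.    ] F [ 0.5865 -2.78    2.8663] M [-0.6761  0.0101  0.0283] w 0.026179069606513967
```

View pics/w11c.png

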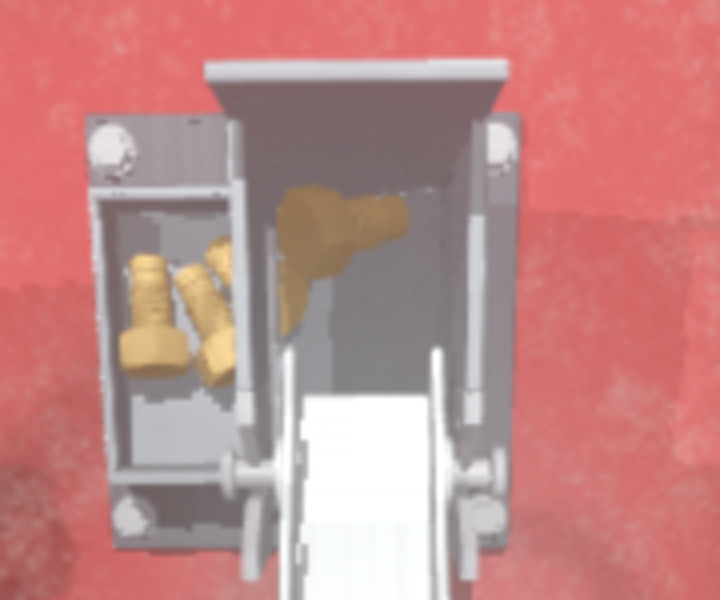

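Request:
drive_tool --pt "-0.05 0 -0.02 0" --pt "-0.1 0 -0.05 0" --pt "-0.1 0 -0.05 0" --pt "-0.1 0 -0.05 0" --pt "-0.1 0 -0.05 0"

```text
time: 15.05
ee_pos: [0.6121, 0.0493, 0.2075]
eef_rot: [0.479, 0.521, -0.479, 0.52]
ft_force: [1.3, -2.5, -1.1]
width: 0.0258
```

Run:
```python
from st import *
pose();snap("w12",crop=(230,410,30,180),f=4);snap("s12",'scene',(270,390,90,220),4.5);snap("t12",'top',(200,300,130,230),5.8)
```

```text
15.05 [0.6121 0.0493 0.2075] yang 4.800008717571009 tiltx [-0.0004  0.0001 -1.    ] F [ 1.2982 -2.4827 -1.1465] M [-0.4937 -0.2453 -0.0925] w 0.025828791961480642
```

View pics/w12c.png

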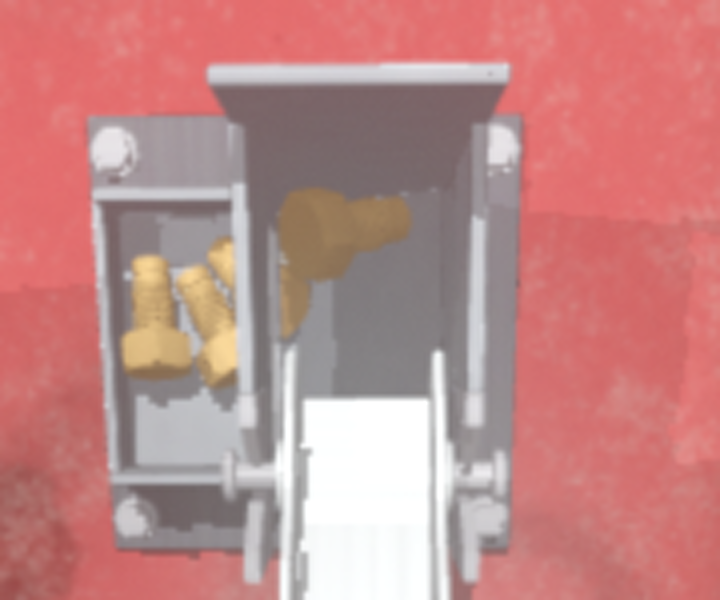

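View pics/s12c.png

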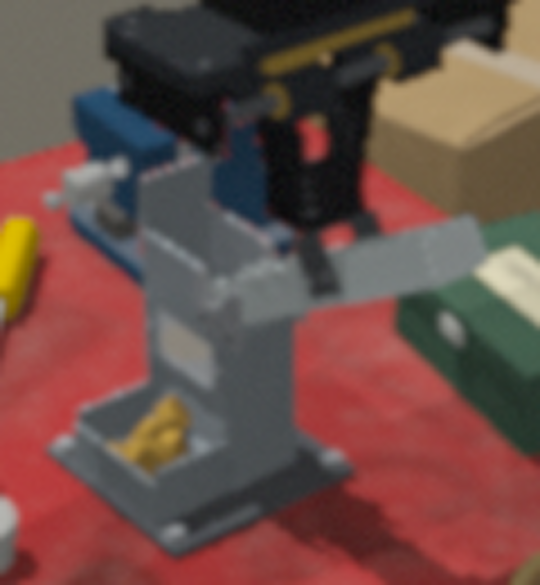

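View pics/t12c.png

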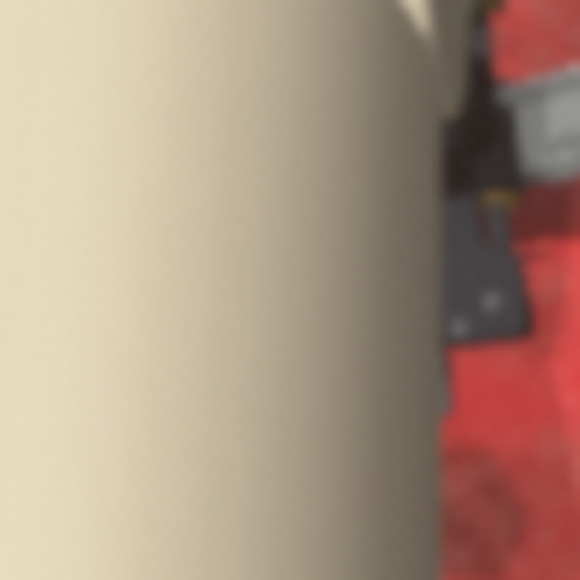

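All four plugs are out: two lie in the tray, one is under the wall opening and one is on the hopper floor. The chute nose is bare. Next I bring it level along the reverse arc.

Request:
drive_tool --pt "0.1 0 0.15 0" --pt "0.22 0 0.32 0" --pt "0.35 0 0.5 0" --pt "0.55 0 0.8 0" --pt "0.77 0 1.09 0" --pt "1.0 0 1.38 0" --pt "1.23 0 1.66 0" --pt "1.47 0 1.93 0" --pt "1.72 0 2.19 0" --pt "1.98 0 2.44 0" --pt "1.98 0 2.44 0"

```text
time: 16.12
ee_pos: [0.614, 0.0241, 0.1872]
eef_rot: [0.479, 0.52, -0.479, 0.52]
ft_force: [-0.2, -0.5, -2.2]
width: 0.026
```

Run:
```python
from st import *
pose();snap("w13",crop=(230,410,30,180),f=4)
```

```text
16.1167 [0.614  0.0241 0.1872] yang 4.7517432378641375 tiltx [-0.0008 -0.0003 -1.    ] F [-0.153  -0.4756 -2.2326] M [-0.0423  0.0657  0.0008] w 0.025967319830068263
```

View pics/w13c.png

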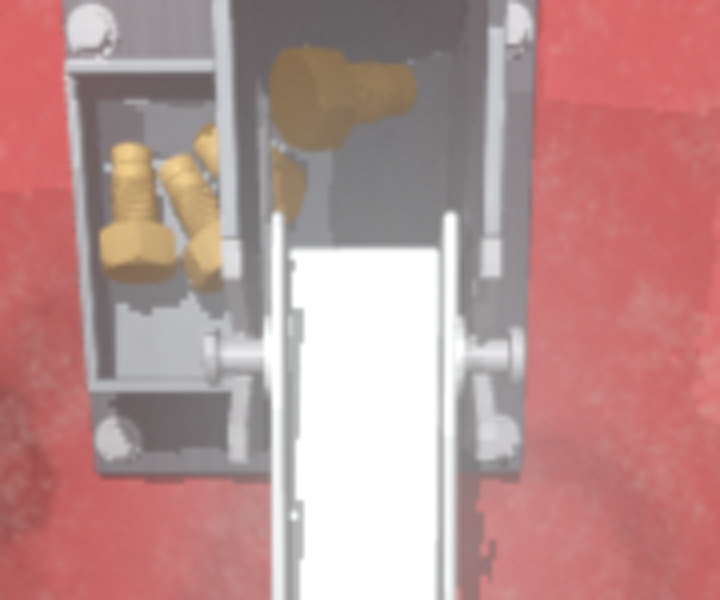

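Request:
drive_tool --pt "0.13 0 0.12 0" --pt "0.27 0 0.25 0" --pt "0.54 0 0.48 0" --pt "0.83 0 0.7 0" --pt "1.12 0 0.92 0" --pt "1.42 0 1.12 0" --pt "1.73 0 1.32 0" --pt "1.9 0 1.41 0" --pt "2.05 0 1.5 0" --pt "2.05 0 1.5 0"

```text
time: 17.0
ee_pos: [0.6154, 0.0098, 0.167]
eef_rot: [0.479, 0.521, -0.479, 0.52]
ft_force: [-1.0, 2.4, -2.9]
width: 0.0259
```

Run:
```python
from st import *
pose();snap("w14",crop=(230,410,30,150),f=4.4);snap("s14",'scene',(270,390,110,240),4.5)
```

```text
17.0 [0.6154 0.0098 0.167 ] yang 4.788806664226347 tiltx [-0.0005  0.0002 -1.    ] F [-1.039   2.4427 -2.8947] M [0.3817 0.0353 0.0178] w 0.02593500056332793
```

View pics/w14c.png

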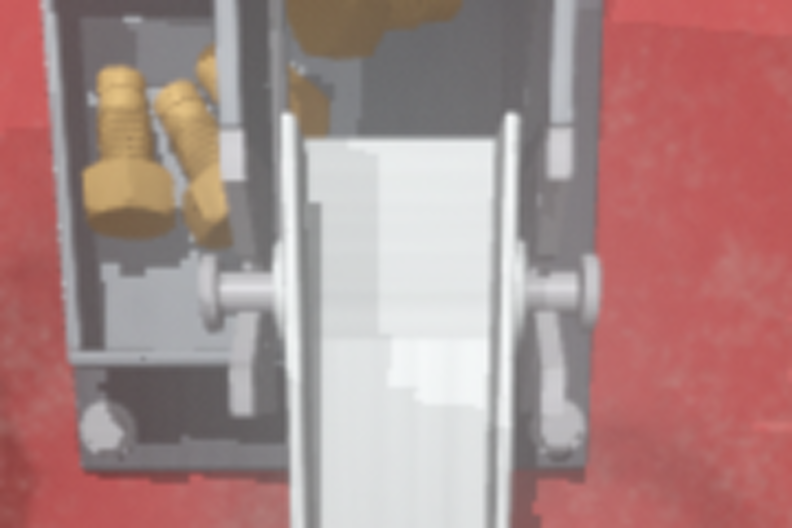

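View pics/s14c.png

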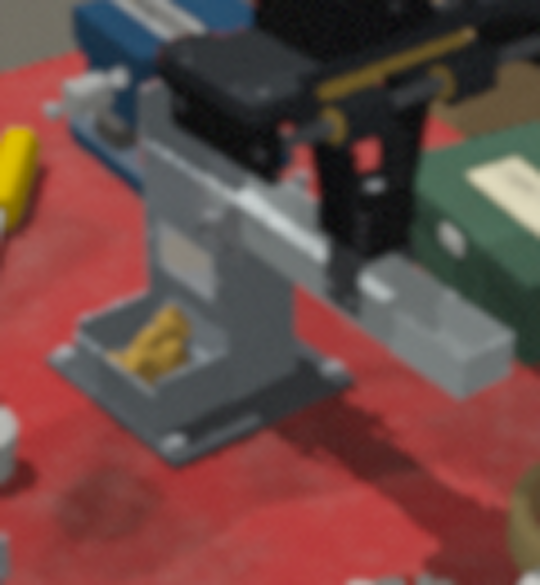

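Request:
drive_tool --pt "0.1 0 0.04 0" --pt "0.2 0 0.08 0" --pt "0.3 0 0.12 0" --pt "0.3 0 0.12 0"

```text
time: 17.43
ee_pos: [0.6156, 0.0085, 0.1643]
eef_rot: [0.479, 0.52, -0.479, 0.52]
ft_force: [0.6, 1.7, -2.6]
width: 0.0261
```

Run:
```python
from st import *
pose();snap("w15",crop=(230,410,30,150),f=4.4)
a=cv2.imread("pics/w15c.png");b=cv2.imread("pics/w7c.png");cv2.imwrite("pics/c15.png",np.vstack([b[60:330,150:650],a[60:330,150:650]]))
```

```text
17.4333 [0.6156 0.0085 0.1643] yang 4.780591358136132 tiltx [ 0.  0. -1.] F [ 0.5567  1.7294 -2.6439] M [0.4158 0.0157 0.0488] w 0.026058726180077835
```

View pics/c15.png

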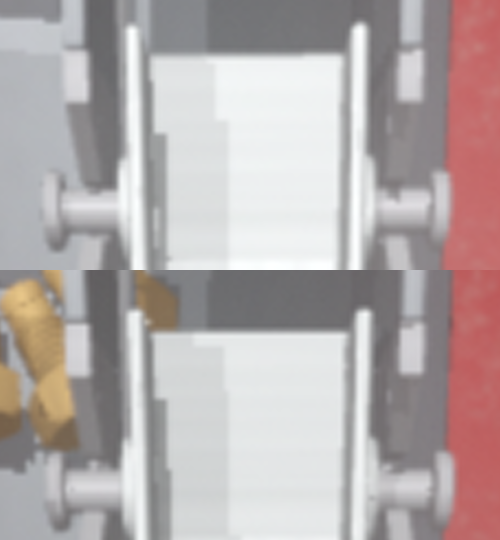

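Request:
drive_tool --pt "0.1 0 0.02 0" --pt "0.2 0 0.04 0" --pt "0.2 0 0.04 0"

```text
time: 17.73
ee_pos: [0.6157, 0.008, 0.1623]
eef_rot: [0.479, 0.52, -0.479, 0.52]
ft_force: [0.1, -0.4, -1.4]
width: 0.0259
```

Run:
```python
from st import *
pose();snap("w16",crop=(230,410,30,150),f=4.4)
a=cv2.imread("pics/w16c.png");b=cv2.imread("pics/w7c.png");cv2.imwrite("pics/c16.png",np.vstack([b[60:330,150:650],a[60:330,150:650]]))
```

```text
17.7333 [0.6157 0.008  0.1623] yang 4.775264482970976 tiltx [ 0.0001 -0.0002 -1.    ] F [ 0.1296 -0.4467 -1.4043] M [ 0.2608 -0.0275 -0.0398] w 0.025886847370885136
```

View pics/c16.png

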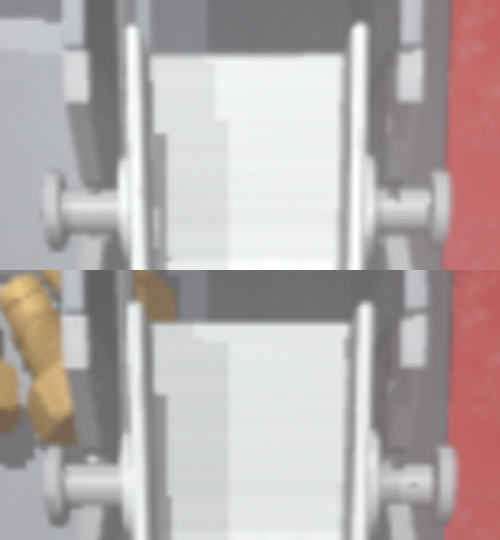

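Run:
```python
from st import *
snap("s16",'scene',(310,390,140,210),9)
```

```text
(no output)
```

View pics/s16c.png

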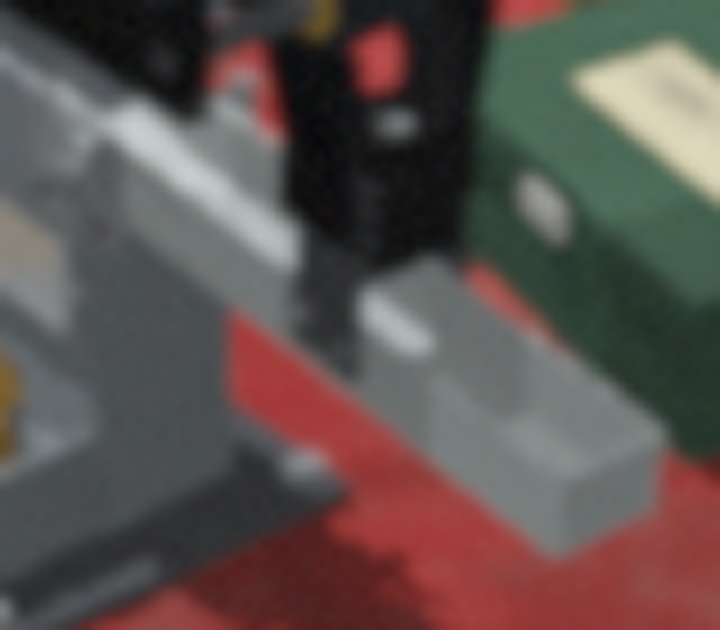

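Run:
```python
from st import *
s,C=pickle.load(open("s16.pkl","rb"));
a=np.radians(4.79);n=np.array([np.cos(a),np.sin(a),0]);yh=np.array([-np.sin(a),np.cos(a),0])
P0=s['ee_pos']-n*.016
im=cv2.imread("pics/s16.png")
c=lambda x,y:(310+(x+.5)/9-.5,140+(y+.5)/9-.5)
pts=[]
for p in [(235,319),(300,366),(380,420),(460,482),(556,557),(566,480)]:
    o,d=ray(C,c(*p));P=o+d*(n@(P0-o))/(n@d);pts.append(((P-s['ee_pos'])@yh*1e3,P[2]*1e3));print(p,pts[-1])
q=np.array(pts[:5]);print("slope deg",np.degrees(np.arctan(np.polyfit(q[:,0],q[:,1],1)[0])), "level underside would be",.1175*1e3-12)
```

```text
(235, 319) (np.float64(34.253060305372486), np.float64(99.72552510844423))
(300, 366) (np.float64(8.502550633336362), np.float64(99.18501083468544))
(380, 420) (np.float64(-22.089319355815462), np.float64(99.65985429485191))
(460, 482) (np.float64(-51.64613336455334), np.float64(97.83467148200687))
(556, 557) (np.float64(-85.7867222576468), np.float64(95.55907937231589))
(566, 480) (np.float64(-87.61021804705165), np.float64(118.73001847402087))
slope deg 1.8788125923407246 level underside would be 105.5
```

Run:
```python
from st import *
for n_,b in(("s8",None),("s14",None)):
    im=cv2.imread(f"pics/{n_}.png");cv2.imwrite(f"pics/{n_}d.png",cv2.resize(im[140:210,310:390],None,fx=7,fy=7,interpolation=cv2.INTER_CUBIC))
a=[cv2.imread(f"pics/{n}d.png")[:, :] for n in("s8","s14")]
cv2.imwrite("pics/s814.png",cv2.resize(np.hstack(a),(784,343)))
```

```text
(no output)
```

View pics/s8d.png

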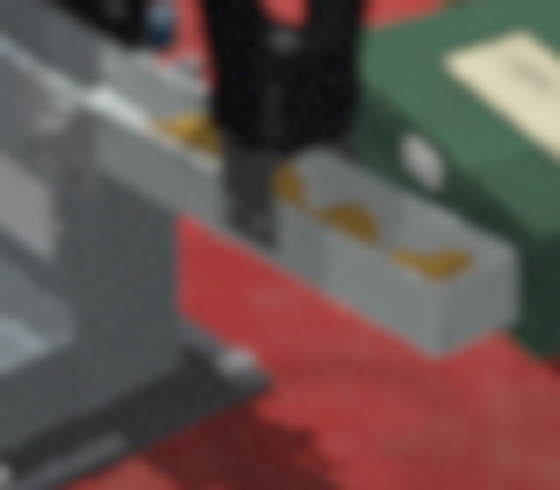

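View pics/s14d.png

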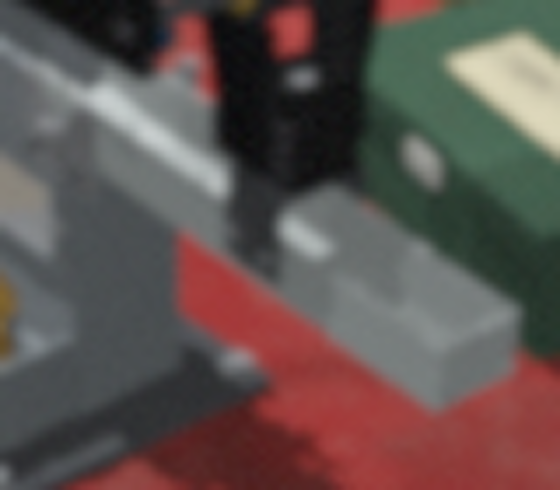

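Run:
```python
from st import *
def sl(name,f,pts):
    s,C=pickle.load(open(name+".pkl","rb"));a=np.radians(4.79);n=np.array([np.cos(a),np.sin(a),0]);yh=np.array([-np.sin(a),np.cos(a),0])
    P0=s['ee_pos']-n*.016;q=[]
    for x,y in pts:
        o,d=ray(C,(310+(x+.5)/f-.5,140+(y+.5)/f-.5));P=o+d*(n@(P0-o))/(n@d);q.append(((P-[.6078,.1005,0])@yh*1e3,P[2]*1e3))
    q=np.array(q);print(name,q.round(1).tolist(),"slope",np.degrees(np.arctan(np.polyfit(q[:,0],q[:,1],1)[0])), "pin-tail angle",np.degrees(np.arctan((105.5-q[-1,1])/(-q[-1,0]))))
sl("s8",7,[(180,215),(270,263),(435,355)])
sl("s14",7,[(182,234),(280,301),(433,410)])
sl("s16",9,[(235,319),(300,366),(380,420),(460,482),(556,557)])
```

```text
s8 [[-57.1, 111.6], [-102.0, 116.6], [-177.8, 123.8]] slope -5.728251654899226 pin-tail angle -5.871523825440162
s14 [[-58.4, 105.1], [-107.5, 105.4], [-178.5, 104.2]] slope 0.4832188278978754 pin-tail angle 0.4290972778423837
s16 [[-58.6, 99.7], [-84.3, 99.2], [-114.9, 99.7], [-144.5, 97.8], [-178.6, 95.6]] slope 1.878812592340719 pin-tail angle 3.1851263429184753
```

The side view through the scene camera shows the chute about 3° nose-up now; it was level at TCP z = 0.167. I'll tip it back a touch.

Request:
drive_tool --pt "-0.1 0 -0.1 0" --pt "-0.2 0 -0.18 0" --pt "-0.3 0 -0.24 0" --pt "-0.4 0 -0.3 0" --pt "-0.4 0 -0.3 0"

```text
time: 18.25
ee_pos: [0.6155, 0.0108, 0.1667]
eef_rot: [0.479, 0.52, -0.479, 0.521]
ft_force: [0.5, -1.9, -2.7]
width: 0.0261
```

Run:
```python
from st import *
pose();snap("s17",'scene',(310,390,140,210),9)
```

```text
18.25 [0.6155 0.0108 0.1667] yang 4.776907846702499 tiltx [ 0.0003 -0.0005 -1.    ] F [ 0.5135 -1.9489 -2.6926] M [-0.6161  0.0759  0.062 ] w 0.026089589416107492
```

View pics/s17c.png

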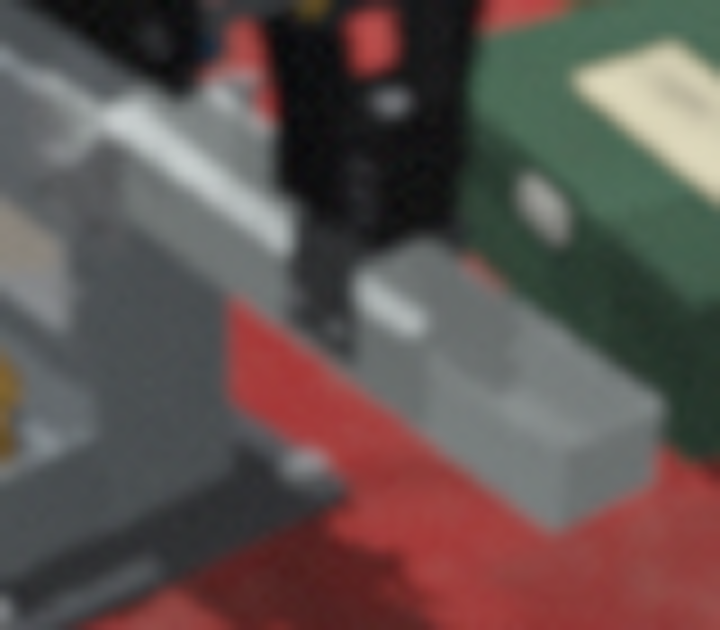

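Request:
drive_tool --pt "0 0 0 0" --pt "0 0 0 0" --pt "0 0 0 0" --pt "0 0 0.05 0" --pt "0 0 0.1 0" --pt "0 0 0.1 0" --force 55

```text
time: 18.8
ee_pos: [0.6155, 0.0106, 0.1664]
eef_rot: [0.479, 0.521, -0.478, 0.52]
ft_force: [0.0, -0.9, -2.9]
width: 0.0258
```

Request:
drive_tool --pt "-0.1 0 0 0" --pt "-0.25 0 0 0" --pt "-0.5 0 0 0" --pt "-0.8 0 0 0" --pt "-1.2 0 0 0" --pt "-1.7 0 0 0" --pt "-2.4 0 0 0" --pt "-3.2 0 0 0" --pt "-4 0 0 0" --pt "-4.6 0 0 0" --pt "-5 0 0 0" --pt "-5 0 0 0"

```text
time: 19.8
ee_pos: [0.616, 0.0102, 0.2177]
eef_rot: [0.479, 0.52, -0.478, 0.521]
ft_force: [-0.5, -0.4, -2.6]
width: 0.0258
```

Run:
```python
from st import *
pose();snap("s18",'scene',(270,390,90,210),5);snap("w18")
```

```text
19.8 [0.616  0.0102 0.2177] yang 4.787631464351387 tiltx [ 0.0017  0.0004 -1.    ] F [-0.4552 -0.4229 -2.6409] M [-0.0585  0.0328  0.0182] w 0.025753207972045347
```

View pics/s18c.png

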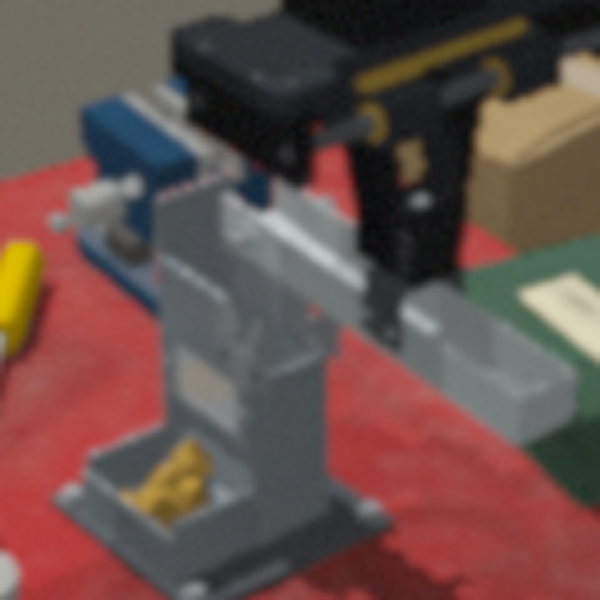

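View pics/w18.png

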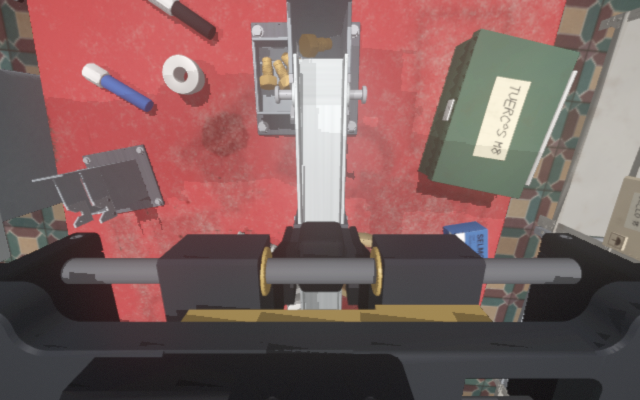

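The weight now reads 2.6 N, so the chute is empty. I'll carry it back to its original free spot.

Run:
```python
from st import *
delta([.4222,-.2133,.0850],-11.9)
```

```text
19.9 [0.6155 0.0102 0.2164] yang 4.791683563363623 tiltx [ 0.      0.0001 -1.    ] F [ 0.3912  0.2721 -3.3188] M [-0.1294  0.051  -0.0102] w 0.025570727858189198
move cm [ 13.1335 -21.127   20.6625] twist 3.3383367126727252
```

Request:
drive_tool --pt "-0.3 0 0.4 0" --pt "-0.6 0 1.2 0" --pt "-0.6 0 2.5 0" --pt "-0.6 0 4 0" --pt "-0.6 -0.5 5.6 0.1" --pt "-0.6 -1.5 7.2 0.3" --pt "-0.6 -3 8.8 0.6" --pt "-0.5 -4.8 10.4 0.9" --pt "-0.3 -6.8 12 1.2" --pt "0 -8.8 13.6 1.6" --pt "0.6 -10.8 15.2 1.9" --pt "1.6 -12.8 16.6 2.3" --pt "3 -14.8 17.8 2.6" --pt "4.6 -16.6 18.8 2.9" --pt "6.4 -18.2 19.6 3.1" --pt "8.2 -19.5 20.2 3.25" --pt "10 -20.5 20.5 3.34" --pt "11.5 -21 20.7 3.34" --pt "12.6 -21.1 20.7 3.34" --pt "13 -21.1 20.7 3.34"

```text
time: 21.57
ee_pos: [0.4209, -0.2141, 0.0851]
eef_rot: [-0.549, -0.445, 0.55, -0.444]
ft_force: [0.7, -0.1, -2.6]
width: 0.026
```

Run:
```python
from st import *
pose();snap("s19",'scene',(270,390,230,370),4.2);snap("w19")
```

```text
21.5667 [ 0.4209 -0.2141  0.0851] yang -12.027921416633935 tiltx [-0.0016  0.0009 -1.    ] F [ 0.7184 -0.114  -2.6281] M [-0.0682  0.0673  0.019 ] w 0.025973714958084496
```

View pics/s19c.png

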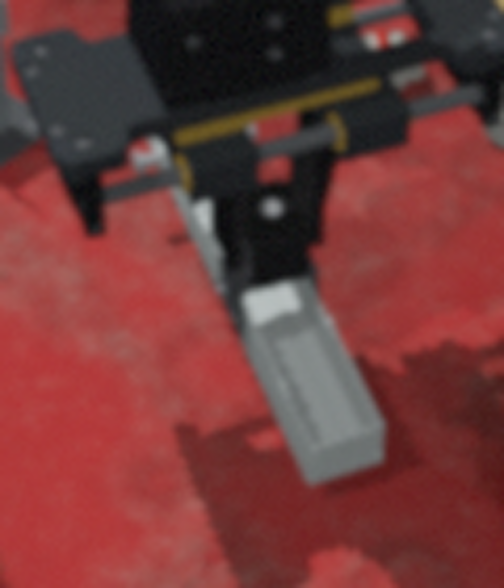

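View pics/w19.png

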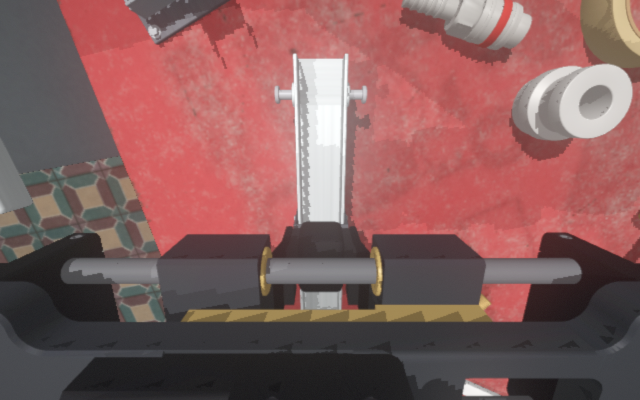

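Request:
drive_tool --pt "0.4 0 0 0" --pt "0.9 0 0 0" --pt "1.4 0 0 0" --pt "1.8 0 0 0" --pt "2.0 0 0 0" --pt "2.0 0 0 0"

```text
time: 22.17
ee_pos: [0.4227, -0.2137, 0.0663]
eef_rot: [-0.549, -0.446, 0.549, -0.446]
ft_force: [-1.7, 0.8, 1.5]
width: 0.0256
```

Request:
drive_tool --pt "0.05 0 0 0" --pt "0.1 0 0 0" --pt "0.15 0 0 0" --pt "0.2 0 0 0" --pt "0.2 0 0 0"

```text
time: 22.58
ee_pos: [0.4233, -0.2135, 0.065]
eef_rot: [0.55, 0.445, -0.549, 0.446]
ft_force: [-0.7, 2.3, 5.9]
width: 0.0257
```

Request:
drive_tool --pt "0.05 0 0 0" --pt "0.1 0 0 0" --pt "0.1 0 0 0"

```text
time: 22.83
ee_pos: [0.4235, -0.2135, 0.0641]
eef_rot: [0.55, 0.445, -0.549, 0.446]
ft_force: [-0.3, 3.6, 6.2]
width: 0.0258
```

Contact came slightly early, so one end is down first. I'll look before releasing.

Run:
```python
from st import *
pose();snap("w20",crop=(260,380,40,120),f=6);snap("s20",'scene',(270,390,230,370),4.2)
```

```text
22.8333 [ 0.4235 -0.2135  0.0641] yang -11.878881153009598 tiltx [ 0.0017  0.0002 -1.    ] F [-0.3175  3.5835  6.1807] M [ 0.0518  0.1635 -0.0442] w 0.025812039430149626
```

View pics/w20c.png

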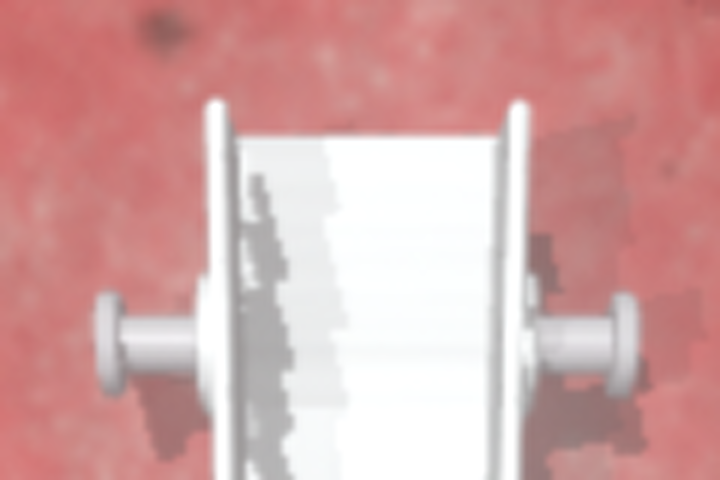

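View pics/s20c.png

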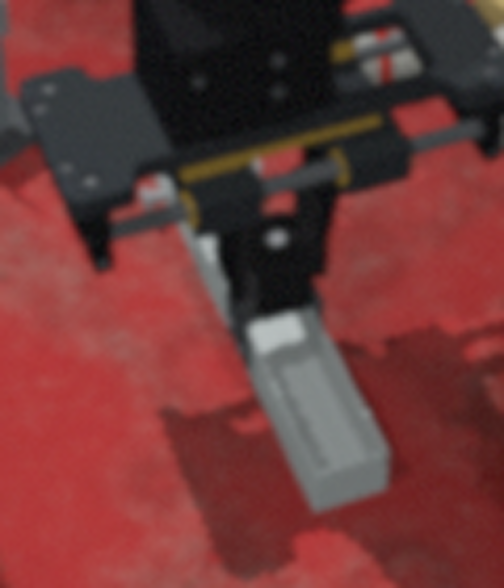

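Request:
drive_tool --pt "0 0 0 0" --pt "0 0 0 0" --pt "0.05 0 0 0" --pt "0.1 0 0 0" --pt "0.15 0 0 0" --pt "0.15 0 0 0" --force 5

```text
time: 23.43
ee_pos: [0.4224, -0.2139, 0.0621]
eef_rot: [0.549, 0.445, -0.549, 0.445]
ft_force: [-2.7, 1.6, 5.4]
width: 0.0261
```

Run:
```python
from st import *
pose();snap("w21",crop=(260,380,40,120),f=6)
```

```text
23.4333 [ 0.4224 -0.2139  0.0621] yang -11.928941801624836 tiltx [-0.0002  0.0002 -1.    ] F [-2.7066  1.568   5.4362] M [0.0444 0.6098 0.0332] w 0.026055260274098296
```

View pics/w21c.png

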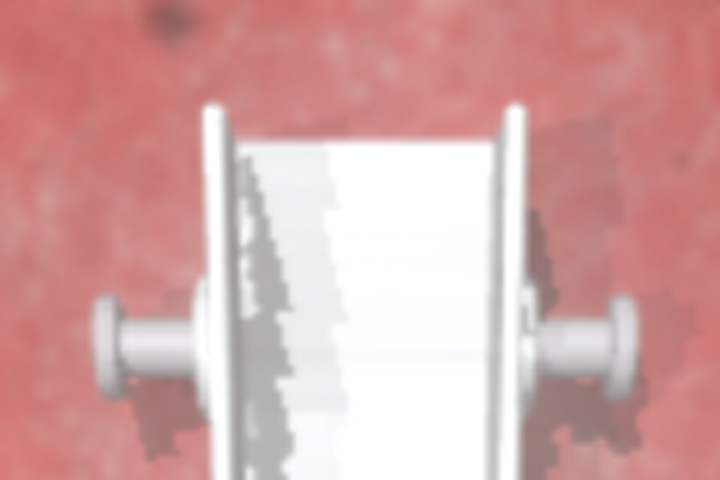

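Request:
drive_tool --pt "-0.05 0 0 0" --pt "-0.05 0 0 0" --pt "-0.05 0 0 0" --pt "-0.05 0 0 0" --pt "-0.05 0 0 0" --pt "-0.05 0 0 0" --pt "-0.05 0 0 0" --pt "-0.05 0 0 0" --pt "-0.05 0 0 0" --pt "-0.05 0 0 0" --pt "-0.05 0 0 0" --grip 0

```text
time: 24.4
ee_pos: [0.4225, -0.2136, 0.0624]
eef_rot: [0.549, 0.445, -0.549, 0.445]
ft_force: [-0.6, 0.3, -0.1]
width: 0.0849
```

Request:
drive_tool --pt "-0.3 0 0 0" --pt "-1 0 0 0" --pt "-2 0 0 0" --pt "-4 0 0 0" --pt "-6.5 0 0 0" --pt "-9 0 0 0" --pt "-11.5 0 0 0" --pt "-14 0 0 0" --pt "-15.5 0 0 0" --pt "-16 0 0 0" --pt "-16 0 0 0"

```text
time: 25.32
ee_pos: [0.4231, -0.214, 0.224]
eef_rot: [0.55, 0.445, -0.548, 0.446]
ft_force: [1.1, 0.1, -0.5]
width: 0.0873
```

Run:
```python
from st import *
pose();snap("w22");snap("s22",'scene',(220,400,110,370),2.3);snap("t22",'top')
```

```text
25.3167 [ 0.4231 -0.214   0.224 ] yang -11.918577661631803 tiltx [ 0.0031  0.     -1.    ] F [ 1.1266  0.1029 -0.4886] M [-0.1123  0.0415 -0.0292] w 0.08729433167910937
```

View pics/w22.png

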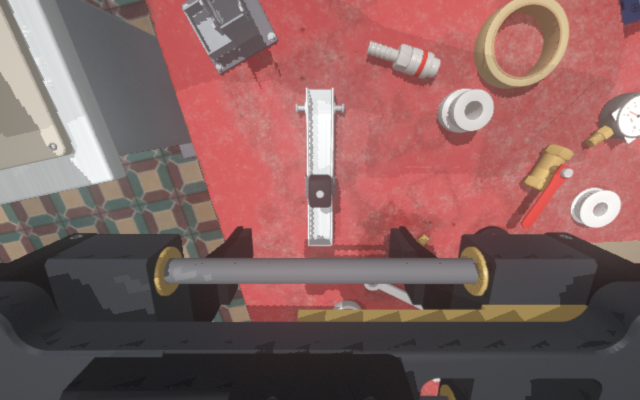

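View pics/s22c.png

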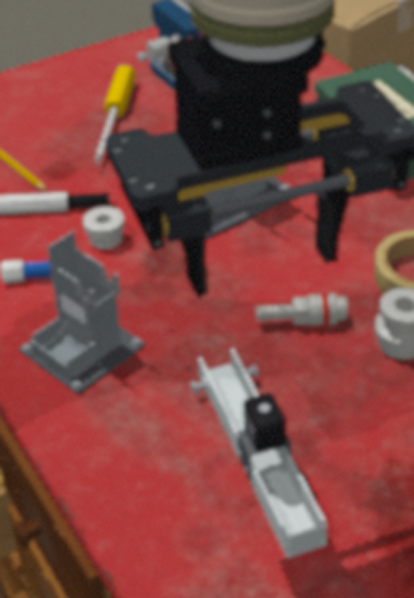

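View pics/t22.png

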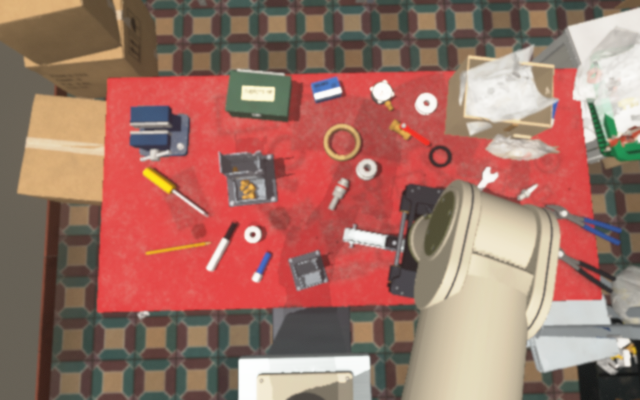

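Run:
```python
from st import *
im=cv2.imread("pics/t22.png");cv2.imwrite("pics/t22c.png",cv2.resize(im[140:215,205:290],None,fx=7,fy=7,interpolation=cv2.INTER_CUBIC))
```

```text
(no output)
```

View pics/t22c.png

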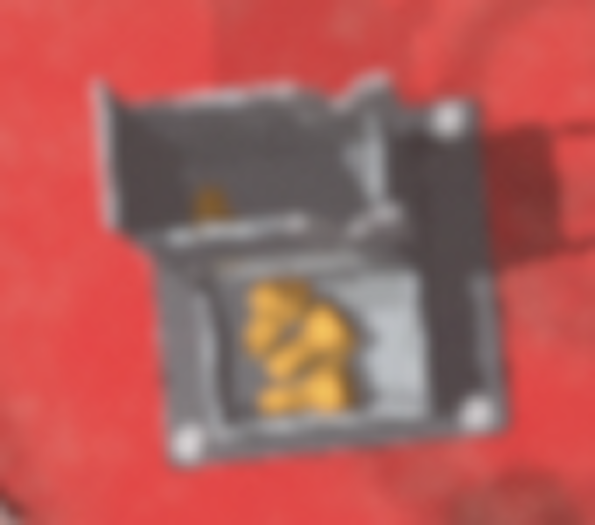

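The top crop shows the plugs in the hopper: three in the tray around (247,188) and one on the sloping floor at (235,169). The chute is empty and flat at (370,239), and the gripper is clear. I'm handing in.

Run:
```python
from bench import r
print(r.close_job())
```

```text
the job is handed in; nothing more can be done
None
```

The hopper is refilled: all four brass plugs went in, and the empty chute stands on the bench where it started. I handed the job in at about 25 s of the 72 s allowed.

- **Seating:** I gripped the chute by its black handle, carried it level and lowered its pins by feel into the larger hopper's slots. The slots took about 4 N.
- **Tipping:** The tool cannot pitch, so I eased the grip and let the chute pivot in the pads, moving the handle in an arc about the pins to roughly 33° nose-down. The push on the slots stayed at about 6 N, under the 15 N limit.
- **Set-down:** I levelled the chute, lifted it off and set it down clear of the hopper.

**Last checks:**
- The weight on the gripper fell from about 5 N loaded to about 2.7 N, which matches an empty chute.
- The final top picture shows three plugs in the tray and one on the sloping floor inside the hopper. The chute is empty and flat, and the sleeve, coupling and pen look where they were.

**What did not match:**
- While levelling, the chute went about 3° nose-up. I corrected it to within about 0.5° before lifting, measured in the scene camera view.
- At set-down the tail touched a few millimetres early, with a push of about 9 N. I eased the grip so the chute could settle flat before releasing it.

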